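# Load two test panels into the spring-clip stands of a window exposure test

## Robot

A 6-joint arm with a two-finger parallel gripper is mounted at the origin on a cart in front of the work surface, level with it; the furniture and walls round the work are solid. World frame = base frame: x ahead of the robot, y to its left, z up, the work surface at z = 0. Lengths are in m, angles in degrees, forces in N, time in s.
With the tool pointing down it reaches from about 0.3 to 0.75 m from the base axis. Payload 8.5 kg.
Tool frame: the origin (TCP) lies midway between the tips of the shut fingers; the grasp point (between the pads) lies 19 mm behind it; z points along the fingers, y is the direction in which the jaws open and shut (so a half turn about z gives the same grasp; the last joint's range is limited). The gripper opens to 85 mm and grips with 20 to 120 N. Pads are 22 mm wide; open, the fingers measure 114 mm over their backs; the gripper's body (76 mm by 85 mm) begins 54 mm behind the grasp point. The pads swing forward as they close: fully open they stand 13 mm farther back than shut.
Start: joints at [-80.976, 21.807, 74.336, -0, 83.858, -12.336], TCP at [0.2, -0.512, 0.231] pointing down, gripper open.
Joint ranges: [-178.18, 178.18], [-50.72, 133.34], [12.68, 142.11], [-81.47, 261.47], [9.98, 163.14], [-165.26, 165.26]. Speed limits (degrees/s): [136.94, 136.94, 180, 180, 180, 180].

## Interface

Orientations are given as a 3x3 rotation matrix whose columns are the frame's x, y, z axes.
In Python, from rig import status, eyes, env gives the robot as it stands. The module is installed in compiled form; this text tells all that it offers.
- The arm moves only by the tool play_rows, never from a script. Its argument "targets" is text: rows parted by semicolons, each of 5 numbers parted by spaces: the shift along the tool's x, y, z in m, then the turn about the tool's z in rad, then the closure, from 0 (fully open) to 1 (shut). A call has 1 to 5 rows; each row is the pose to reach, as a shift and turn from the pose commanded when the call began, along the tool's axes at that moment; what a row does not reach only later rows make up. A row lasts 1/10 s, in which the tool goes at most 50 mm and 8.59 degrees, less where a joint would pass 70% of its speed; a pose out of reach is approached as far as the arm can. A call with a gripper value outside its range is refused whole. The fingers move at their own pace and stop on an object; "force" is the grip in N (left out, the last holds). Time passes only in rows, so rows that repeat a pose let the fingers close. It gives the time, the measured TCP pose, the force and the opening at its end, in the units of the state.
- status.observe(): the state, without advancing time (a new reading comes with each control period).
- eyes.get_image(name): name is "scene" or "top" or "wrist"; returns a dict with "pixels" (384x512x3 uint8, red, green, blue), "range_z" (384x512 float32, m along the optical axis (not along the pixel's ray), 0 where there is no reading), "mtx" (3x3 intrinsics, pixels), "world_to_cam" (4x4, takes a point from world to camera coordinates); the wrist camera has in their place "T_tool_cam" (4x4, takes a point from camera to tool coordinates, whose origin is the TCP and whose axes are the flange's). Camera axes: x right, y up, looking along -z (the intrinsics and any distortion apply to the point x, -y, -z); pixel columns grow to the right and rows downward; lengths in m; the calibration is good to about 2 mm. A picture is of the moment at which its call begins: read the wrist's pose just before it.
- env.close_job(): hands the job in, once; it reports no verdict.
The state is a dict: "time_s": time; "q": joint angles; "qvel": joint speeds; "joint_efforts": joint torques, N m; "position": TCP position; "tool_rot": TCP orientation; "ft_force": force on the tool from outside, world axes, zero at the start; "wrist_torque": the same for the moment, N m; "grip_width": finger opening in m.
Only numpy, scipy, OpenCV 4.12 (cv2) and the standard library are available. Lean on these libraries where they do the work, as an engineer would, in place of code of your own. Each camera call takes 0.05 s, during which the arm holds its last target.

## Task

Two test panels, one wide and one narrow, wait on edge in the white block. Load each into the leaning stand of its own width for exposure behind the window: coupon outwards, slide its ears down the two slots under the spring clips until it stands on the stop (its height is adjustable, so feel for it; 15 N is plenty, do not force the stop), lies flat on the back plate and both clips have snapped over the ears. Hold the panels by the bare grip tab only, never touch the wood coupons with the fingers, and leave the other things where they are.

Things in the scene. Friction and masses are not known exactly. Their poses are not given: they have to be found in the camera images.
- wide_panel: wide test panel, 145 g: aluminium carrier plate 84 wide, 70 high, 5 mm thick; an ear on each side (5 thick, 12 long, from 18 to 48 mm up, ends full-round), 108 mm over the ears; on top a grip tab 40 wide, 9 thick, from 70 to 112 mm up. Origin: middle of the lower edge, mid-thickness; z up the plate, y along its width, x out of the side that bears the wood coupon.
- wide_panel_tab (a point): point in the grip tab of the wide panel, 96 mm above its lower edge, mid-width and mid-thickness; axes as the panel
- wide_panel_face (a point): middle of the exposed coupon face of the wide panel (5.5 mm along +x, 37 mm up)
- wide_coupon: the wood coupon bonded to the +x side of the wide panel: 72 wide, 3 mm thick, from 17 to 58 mm up; same origin and axes as the panel
- wide_back: leaning back plate of the wide stand, for the wide panel. A panel seated on the stop at its lowest setting has this origin and these axes; at other settings it sits up to 18 mm farther along +z. z runs up the slots, leaning 30 degrees from vertical with its top towards the robot; x is the outward normal, up and towards the window; y across. Plate face at x = -2.5 mm, top edge 73 mm up.
- wide_stand: wide stand, foot fixed to the bench; origin under the foot. Stop, two ear slots and clips are one carriage clamped to the back plate, 0 to 18 mm up from the lowest setting; the setting is not reported. Slots open at the top: 1.5 mm side play per ear, rigid lip 7.5 mm from the plate, splayed walls to 58, clip tips to 65 mm above the stop. Plate notched 48 mm wide from 48 mm up, for the fingers.
- wide_stop (a joint): buffer of the stop ledge of the wide stand: how far the ledge is pressed down along the slots, m; 0 at rest, stiff spring of 12 N per mm after a preload of 4 N, so 0.003 is about 40 N, which is too hard; 0.005 is its end
- wide_clip_left (a joint): spring clip over the left ear slot (+y) of the wide stand: nose 49 mm above the stop, flared lead-in above; presses the ear to the back plate with about 4 N (sliding the panel in takes 3 to 12 N in all). Hinge angle, rad: 0 with the slot empty, 0.08 or more with an ear under the nose, back under 0.05 once the nose has snapped over the top of the ear.
- wide_clip_right (a joint): spring clip over the right ear slot (-y) of the wide stand: nose 49 mm above the stop, flared lead-in above; presses the ear to the back plate with about 4 N (sliding the panel in takes 3 to 12 N in all). Hinge angle, rad: 0 with the slot empty, 0.08 or more with an ear under the nose, back under 0.05 once the nose has snapped over the top of the ear.
- narrow_panel: narrow test panel, 121 g: aluminium carrier plate 64 wide, 70 high, 5 mm thick; an ear on each side (5 thick, 12 long, from 18 to 48 mm up, ends full-round), 88 mm over the ears; on top a grip tab 40 wide, 9 thick, from 70 to 112 mm up. Origin: middle of the lower edge, mid-thickness; z up the plate, y along its width, x out of the side that bears the wood coupon.
- narrow_panel_tab (a point): point in the grip tab of the narrow panel, 96 mm above its lower edge, mid-width and mid-thickness; axes as the panel
- narrow_panel_face (a point): middle of the exposed coupon face of the narrow panel (5.5 mm along +x, 37 mm up)
- narrow_coupon: the wood coupon bonded to the +x side of the narrow panel: 52 wide, 3 mm thick, from 17 to 58 mm up; same origin and axes as the panel
- narrow_back: leaning back plate of the narrow stand, for the narrow panel. A panel seated on the stop at its lowest setting has this origin and these axes; at other settings it sits up to 18 mm farther along +z. z runs up the slots, leaning 30 degrees from vertical with its top towards the robot; x is the outward normal, up and towards the window; y across. Plate face at x = -2.5 mm, top edge 73 mm up.
- narrow_stand: narrow stand, foot fixed to the bench; origin under the foot. Stop, two ear slots and clips are one carriage clamped to the back plate, 0 to 18 mm up from the lowest setting; the setting is not reported. Slots open at the top: 1.5 mm side play per ear, rigid lip 7.5 mm from the plate, splayed walls to 58, clip tips to 65 mm above the stop. Plate notched 48 mm wide from 48 mm up, for the fingers.
- narrow_stop (a joint): buffer of the stop ledge of the narrow stand: how far the ledge is pressed down along the slots, m; 0 at rest, stiff spring of 12 N per mm after a preload of 4 N, so 0.003 is about 40 N, which is too hard; 0.005 is its end
- narrow_clip_left (a joint): spring clip over the left ear slot (+y) of the narrow stand: nose 49 mm above the stop, flared lead-in above; presses the ear to the back plate with about 4 N (sliding the panel in takes 3 to 12 N in all). Hinge angle, rad: 0 with the slot empty, 0.08 or more with an ear under the nose, back under 0.05 once the nose has snapped over the top of the ear.
- narrow_clip_right (a joint): spring clip over the right ear slot (-y) of the narrow stand: nose 49 mm above the stop, flared lead-in above; presses the ear to the back plate with about 4 N (sliding the panel in takes 3 to 12 N in all). Hinge angle, rad: 0 with the slot empty, 0.08 or more with an ear under the nose, back under 0.05 once the nose has snapped over the top of the ear.
- panel_block: white plastic block 140 (x) x 132 (y) x 24 mm, fixed, origin in the middle of its underside; two grooves along y, 6.4 mm wide and 14 mm deep, at x = -42 and +42 mm, in which the panels stand on edge, coupon towards the block's +x
- tape_roll: bystander: roll of tape lying flat, 68 mm across, 18 mm high; origin under its middle
- marker: bystander: marker pen lying down, 137 mm long, 14 mm thick; origin under its middle
- beaker: bystander: clear plastic beaker, 77 mm across, 88 mm high; origin under its middle
- reagent_bottle: bystander: small white bottle with a black cap, 37 mm across, 66 mm high; origin under its middle
Mind the look-alikes: they are no part of the job. Leave any purple look-alike of the narrow_panel alone.

How it is judged:
By the outcome, as a careful person would: the job done as asked, in the order asked, and still so for the second after the job is handed in, with the robot touching nothing.
It also fails if it takes over 58 s, if anything falls off the work surface, if the arm or the gripper's body presses on something with over 40 N, if the wrist force passes 120 N, or if a joint passes its speed limit or range.

## Working session

There is one attempt and no reset: what is moved stays moved. The work goes in short steps, Python scripts to look and compute and a tool call to move; the robot and the scene stay as the last step left them, time stands still between calls to the robot, and variables do not carry over. Pictures are saved under pics/ and viewed, and the job is handed in when it is done.

Besides the shell and the picture viewer there is one more tool, called after "Emit:" as name(argument=value, ...) on one line, values as JSON. play_rows: Moves the arm, as the interface text tells. Its arguments: {"type":"object","properties":{"targets":{"type":"string"},"force":{"type":"number"}},"required":["targets"]}

```bash
mkdir -p pics; ls; python3 - <<'E'
from rig import status, eyes, env
import cv2,pickle
s=status.observe();print(s)
for n in ["scene","top","wrist"]:
    d=eyes.get_image(n);pickle.dump(d,open(f"{n}0.pkl","wb"))
    cv2.imwrite(f"pics/{n}0.png",d["pixels"][:,:,::-1])
    print(n,d["mtx"],d.get("world_to_cam"),d.get("T_tool_cam"),[k for k in d])
E
```

```text
pics
{'time_s': 0.0, 'q': array([-8.09760157e+01,  2.18403818e+01,  7.43838654e+01, -5.59567173e-04,
        8.38580139e+01, -1.23393733e+01]), 'qvel': array([-0.12558407, -0.02629262,  0.03690922, -0.03166271,  0.00616975,
       -0.06675128]), 'joint_efforts': array([ 3.22642591e-04, -4.48453510e+01, -2.31278855e+01, -1.62438405e-04,
        4.86030025e-03,  5.97516618e-06]), 'position': array([ 0.20027182, -0.51193231,  0.23072271]), 'tool_rot': array([[ 9.31288627e-01,  3.64282086e-01, -2.34780769e-04],
       [ 3.64282040e-01, -9.31287597e-01,  1.41643337e-03],
       [ 2.97332885e-04, -1.40463471e-03, -9.99998969e-01]]), 'ft_force': array([ 0.75144799, -0.32230459,  0.12812734]), 'wrist_torque': array([ 0.04391925, -0.00780329, -0.05495264]), 'grip_width': 0.085178750470796}
scene [[395.59258004   0.         246.96015796]
 [  0.         395.59258004 187.38614529]
 [  0.           0.           1.        ]] [[-0.80407506 -0.59441326  0.01166939  0.37307936]
 [ 0.31638639 -0.41119963  0.8548769  -0.26757077]
 [-0.50335172  0.69107723  0.51869963 -0.79724687]
 [ 0.          0.     
[... 215 characters left out ...]
.03020426 -0.9994943   0.00994212 -0.09015305]
 [ 0.99739588  0.03078958  0.06521861 -0.51035247]
 [-0.06549174  0.00794635  0.99782147 -1.08248823]
 [ 0.          0.          0.          1.        ]] None ['pixels', 'range_z', 'mtx', 'world_to_cam']
wrist [[338.27228222   0.         252.47132971]
 [  0.         338.27228222 190.27676115]
 [  0.           0.           1.        ]] None [[-1.02058630e-03  9.45180145e-01  3.26547778e-01  8.42759409e-02]
 [ 9.99999294e-01  1.16333841e-03 -2.41859808e-04 -3.96026217e-04]
 [-6.08486660e-04  3.26547301e-01 -9.45180665e-01 -1.42482683e-01]
 [ 0.00000000e+00  0.00000000e+00  0.00000000e+00  1.00000000e+00]] ['pixels', 'range_z', 'mtx', 'T_tool_cam']
```

View pics/scene0.png

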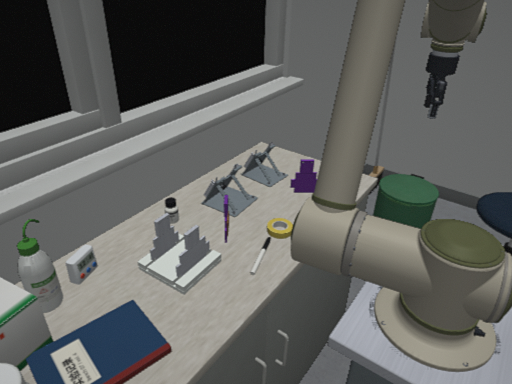

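View pics/top0.png

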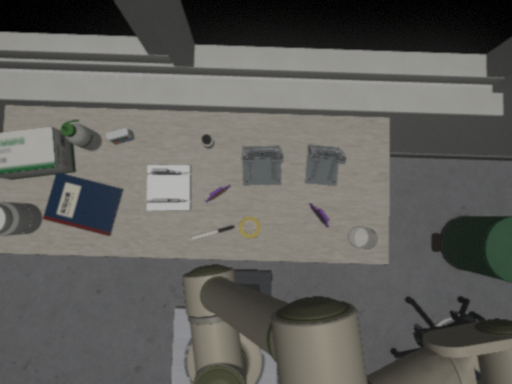

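View pics/wrist0.png

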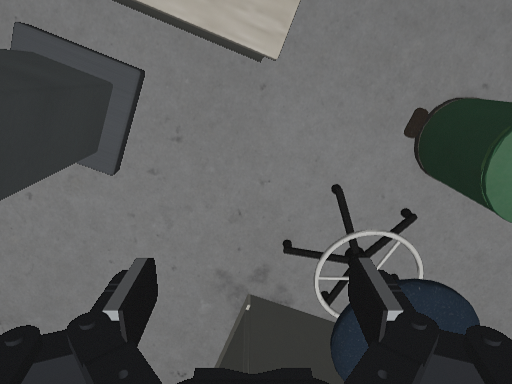

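```bash
cat > h.py <<'E'
import numpy as np,cv2,pickle
from rig import status, eyes, env
def grab(n,tag):
    s=status.observe();d=eyes.get_image(n);d["s"]=s
    if "T_tool_cam" in d:
        T=np.eye(4);T[:3,:3]=s["tool_rot"];T[:3,3]=s["position"]
        d["c2w"]=T@d["T_tool_cam"]
    else: d["c2w"]=np.linalg.inv(d["world_to_cam"])
    pickle.dump(d,open(tag+".pkl","wb"));return d
def load(tag):
    d=pickle.load(open(tag+".pkl","rb"))
    if "c2w" not in d: d["c2w"]=np.linalg.inv(d["world_to_cam"])
    return d
def ray(d,u,v):
    k=d["mtx"];c=np.stack([(np.asarray(u,float)-k[0,2])/k[0,0],-(np.asarray(v,float)-k[1,2])/k[1,1],-np.ones(np.shape(u))],-1)
    return c@d["c2w"][:3,:3].T, d["c2w"][:3,3]
def cloud(d):
    v,u=np.mgrid[:384,:512];r,o=ray(d,u,v)
    return o+r*d["range_z"][...,None]
def onz(d,u,v,z):
    r,o=ray(d,u,v);return o+r*((z-o[2])/r[...,2])[...,None]
def proj(d,p):
    c=np.linalg.inv(d["c2w"]);q=np.asarray(p)@c[:3,:3].T+c[:3,3]
    k=d["mtx"];return np.stack([k[0,0]*q[...,0]/-q[...,2]+k[0,2],k[1,1]*-q[...,1]/-q[...,2]+k[1,2]],-1)
def crop(d,f,u0,u1,v0,v1,s):
    im=d["pixels"][v0:v1,u0:u1,::-1];cv2.imwrite(f,cv2.resize(im,None,fx=s,fy=s,interpolation=cv2.INTER_CUBIC))
E
python3 - <<'E'
from h import *
np.set_printoptions(precision=4,suppress=True)
d=load("top0");P=cloud(d)
for n,(u,v) in dict(table=(220,240),tape=(241,228),boxtop=(168,187),p1=(168,171),p2=(168,201),st1=(262,165),st2=(322,165),bottle=(207,141)).items(): print(n,P[v,u])
crop(d,"pics/top0c.png",130,400,130,260,2.9)
s=load("scene0");print(s["c2w"][:3,3]);crop(s,"pics/scene0c.png",120,320,130,290,3.9)
for (u,v) in [(150,150),(190,150),(150,210),(190,210),(243,147),(282,147),(243,185),(282,185),(308,147),(345,150),(338,185)]: print(u,v,onz(d,u,v,0.0)[:2])
E
```

```text
table [ 0.4409 -0.0658  1.1143]
tape [ 0.4004 -0.0381  0.0184]
boxtop [0.5186 0.1889 0.0222]
p1 [0.5582 0.1718 0.1045]
p2 [0.4729 0.166  0.1129]
st1 [ 0.5981 -0.097   0.0033]
st2 [ 0.6038 -0.2848  0.0052]
bottle [0.6559 0.0699 0.0649]
[-0.0167  0.6627  0.6379]
150 150 [0.6349 0.2558]
190 150 [0.6389 0.1305]
150 210 [0.4469 0.2466]
190 210 [0.4507 0.1226]
243 147 [ 0.6538 -0.0356]
282 147 [ 0.6577 -0.1585]
243 185 [ 0.5337 -0.0395]
282 185 [ 0.5375 -0.1615]
308 147 [ 0.6603 -0.2405]
345 150 [ 0.6545 -0.3577]
338 185 [ 0.543  -0.3372]
```

View pics/top0c.png

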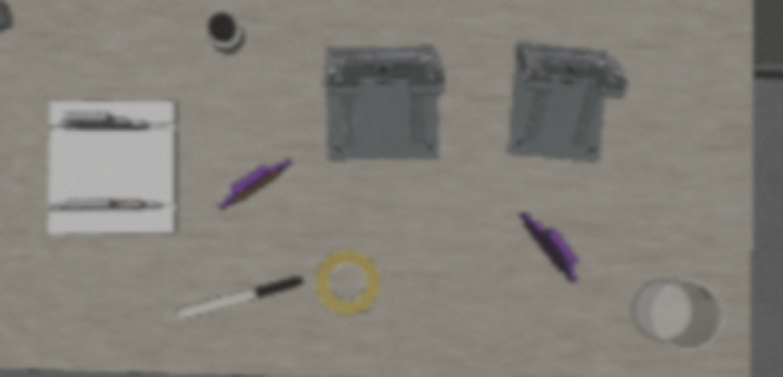

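View pics/scene0c.png

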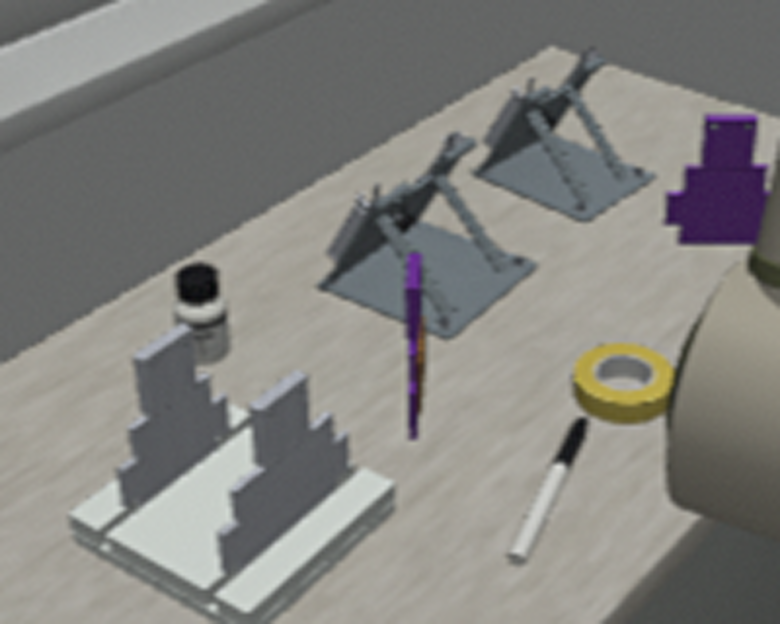

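Emit:
play_rows(targets="0.05 -0.006 -0.002 0.12 0;0.10 -0.012 -0.004 0.24 0;0.15 -0.018 -0.008 0.373 0;0.20 -0.024 -0.012 0.373 0;0.25 -0.03 -0.016 0.373 0")

```text
time_s: 0.65
position: [0.4206, -0.3936, 0.2471]
tool_rot: [[1.0, -0.001, -0.0], [-0.001, -1.0, 0.0], [-0.0, -0.0, -1.0]]
ft_force: [0.5, -1.5, -0.3]
grip_width: 0.0853
```

Emit:
play_rows(targets="0.045 -0.022 0 0 0;0.09 -0.044 0 0 0;0.135 -0.066 0 0 0;0.18 -0.09 0 0 0;0.20 -0.104 0 0 0")

```text
time_s: 1.15
position: [0.6218, -0.2884, 0.2459]
tool_rot: [[1.0, 0.003, -0.0], [0.003, -1.0, 0.001], [-0.0, -0.001, -1.0]]
ft_force: [-0.6, 0.1, 0.6]
grip_width: 0.0855
```

```bash
python3 - <<'E'
from h import *
d=grab("wrist","w1");print(d["s"]["position"],d["s"]["qvel"]);cv2.imwrite("pics/w1.png",cv2.resize(d["pixels"][:,:,::-1],None,fx=1.5,fy=1.5))
E
```

```text
[ 0.62184799 -0.28840817  0.24592061] [ 18.48441458  13.51408516 -25.2990403   -0.79279862  11.90817861
  19.07887814]
```

View pics/w1.png

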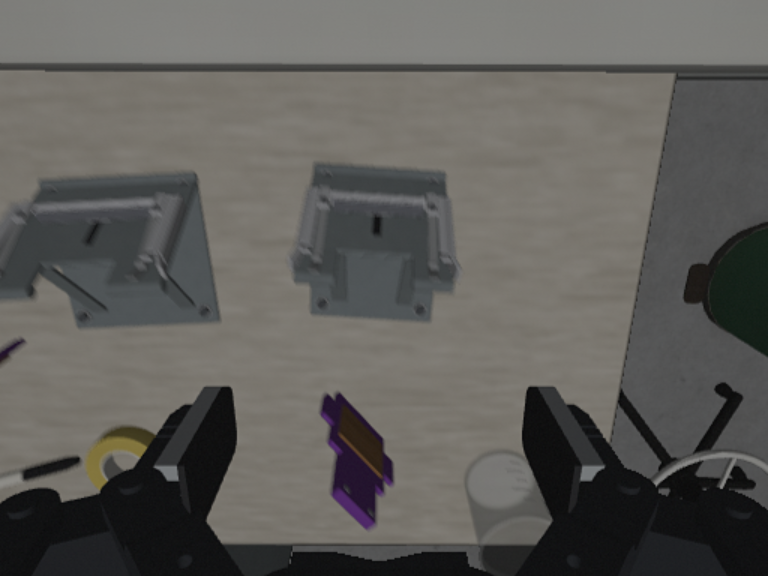

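Emit:
play_rows(targets="0 0 0.045 0 0;0 0 0.075 0 0;0 0 0.075 0 0;0 0 0.075 0 0")

```text
time_s: 1.6
position: [0.6192, -0.2913, 0.1729]
tool_rot: [[1.0, -0.0, 0.0], [-0.0, -1.0, -0.0], [0.0, 0.0, -1.0]]
ft_force: [-0.2, 0.5, 0.7]
grip_width: 0.0852
```

```bash
python3 - <<'E'
from h import *
d=grab("wrist","w2");print(d["s"]["position"],d["s"]["qvel"]);cv2.imwrite("pics/w2.png",cv2.resize(d["pixels"][:,:,::-1],None,fx=1.5,fy=1.5))
r=d["range_z"];print((r>0).mean())
cv2.imwrite("pics/w2r.png",cv2.resize(np.clip((r-0.2)/0.2*255,0,255).astype(np.uint8),None,fx=1.5,fy=1.5))
E
```

```text
[ 0.61920038 -0.29128917  0.17287619] [ 0.07201792 -1.72609085 -2.42727616  0.07335936  0.00543679  0.12277479]
0.9959309895833334
```

View pics/w2.png

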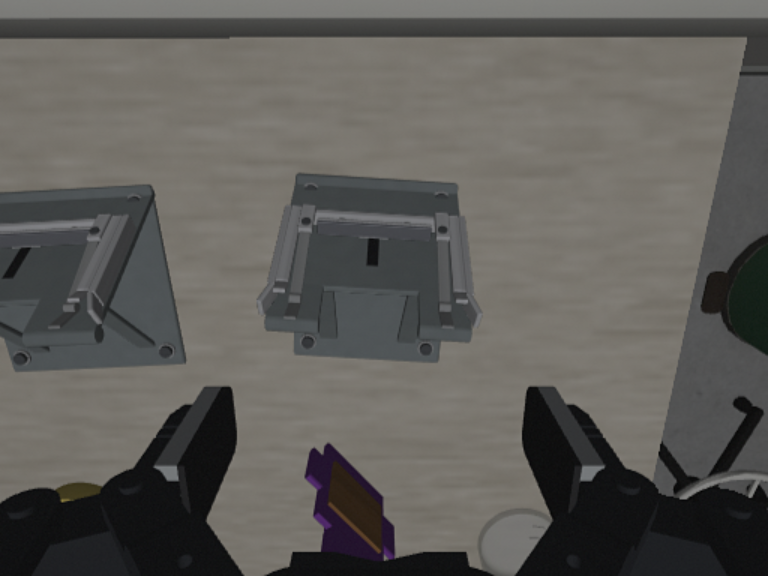

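View pics/w2r.png

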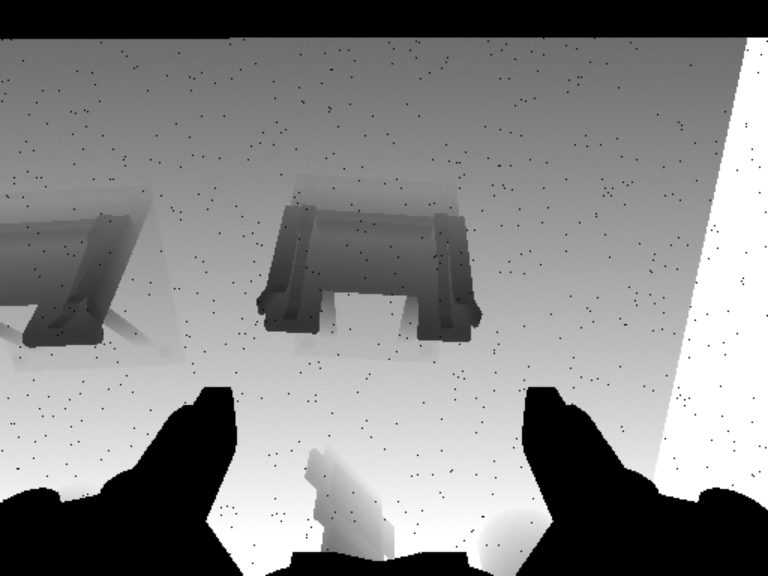

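```bash
cat >> h.py <<'E'
def platefit(P,mask):
    q=P[mask];
    for _ in range(4):
        c=q.mean(0);n=np.linalg.svd(q-c,full_matrices=False)[2][2];r=(q-c)@n
        k=abs(r)<max(2.5*r.std(),3e-4);q=q[k]
    n=n*np.sign(n[2]);return c,n,r.std()
def frame(c,n):
    y=np.cross([0,0,1.],n);y/=np.linalg.norm(y)
    # y: z_up x n ; with n ~ +x => y ~ +y
    z=np.cross(n,y);return np.stack([n,y,z],1)
E
python3 - <<'E'
from h import *
np.set_printoptions(precision=4,suppress=True)
d=load("w2");P=cloud(d)
m=np.zeros((384,512),bool);m[162:190,212:285]=1;m&=d["range_z"]>0
c,n,s=platefit(P,m);R=frame(c,n);print(c,n,s,"tilt",np.degrees(np.arccos(R[2,2])),"yaw",np.degrees(np.arctan2(n[1],n[0])))
Q=(P-c)@R
pickle.dump((c,R),open("nar.pkl","wb"))
# map in plate frame: rows z (1mm..), cols y ; value height
sel=(d["range_z"]>0)
H=np.full((140,160),-99.)
for q in Q[110:240,150:340].reshape(-1,3):
    i=int(round(q[2]*1000))+70;j=int(round(q[1]*1000))+80
    if 0<=i<140 and 0<=j<160: H[i,j]=max(H[i,j],q[0]*1000)
img=np.clip((H+10)/35*255,0,255).astype(np.uint8)[::-1,::-1]
cv2.imwrite("pics/nh.png",cv2.resize(cv2.applyColorMap(img,cv2.COLORMAP_JET),None,fx=4.5,fy=4.2,interpolation=cv2.INTER_NEAREST))
# plate top edge: pixels near plane
near=(abs(Q[...,0])<0.0012)&sel;near[:110]=0;near[245:]=0;near[:,:150]=0;near[:,340:]=0
for y in range(-60,61,4):
    k=near&(abs(Q[...,1]*1000-y)<1.5)
    if k.sum()>5: z=Q[...,2][k]*1000;print(y,np.percentile(z,[0,2,98,100]).round(1))
for z in range(-40,50,4):
    k=near&(abs(Q[...,2]*1000-z)<1.5)
    if k.sum()>5:
        y=np.sort(Q[...,1][k]*1000);g=np.where(np.diff(y)>2)[0];print("z",z,y[0].round(1),[(y[a].round(1),y[a+1].round(1)) for a in g],y[-1].round(1))
E
```

```text
[ 0.6273 -0.2876  0.0587] [ 0.864  -0.0567  0.5003] 0.00046707451840391273 tilt 30.021540910373332 yaw -3.7560540380972522
-60 [-70.1 -70.  -67.5 -67.5]
-56 [-69.3 -69.2 -66.2 -66.1]
-52 [-69.  -69.   21.2  37.9]
-48 [-63.2 -62.7  41.7  42.2]
-44 [-63.3 -62.   41.8  43.1]
-40 [-63.5 -60.3  41.1  41.9]
-36 [-63.4 -62.5  41.8  42. ]
-32 [-63.9 -60.6  40.5  42.4]
-28 [-63.2 -61.8  41.2  43.3]
-24 [-62.9 -61.2  40.2  41. ]
-20 [-62.9 -62.1  17.6  18.3]
-16 [-64.  -61.6  17.2  18.1]
-12 [-63.4 -62.   17.7  18.6]
-8 [-63.2 -62.2  17.2  18.3]
-4 [-63.2 -61.9  17.8  18.2]
0 [-62.9 -61.9  18.1  18.7]
4 [-64.4 -62.6  17.2  18.5]
8 [-63.9 -62.1  17.4  18.2]
12 [-64.9 -62.6  17.6  18.4]
16 [-63.6 -63.   17.8  18.3]
20 [-63.1 -62.2  18.   18.6]
24 [-63.9 -62.9  38.2  42.7]
28 [-63.5 -61.7  39.9  40.8]
32 [-62.6 -60.6  40.5  42.7]
36 [-63.3 -62.9  41.6  41.8]
40 [-61.3 -60.2  41.1  42.3]
44 [-63.3 -63.2  41.4  43.5]
48 [-64.4 -62.9  41.4  41.7]
52 [-70.3 -70.   10.9  38.1]
56 [-69.5 -69.4 -67.3 -67.2]
60 [-68.8 -68.8 -65.7 -65.6]
z -40 -33.2 [(np.float64(-5.2), np.float64(-2.6)), (np.float64(-1.7)
[... 1339 characters left out ...]
(-24.0), np.float64(24.4)), (np.float64(34.2), np.float64(40.6))] 45.9
z 28 -46.2 [(np.float64(-39.5), np.float64(-32.9)), (np.float64(-23.9), np.float64(24.7)), (np.float64(33.8), np.float64(40.8))] 46.8
z 32 -47.2 [(np.float64(-39.3), np.float64(-33.3)), (np.float64(-23.8), np.float64(24.4)), (np.float64(34.4), np.float64(40.4))] 48.1
z 36 -48.5 [(np.float64(-40.4), np.float64(-34.0)), (np.float64(-23.7), np.float64(24.6)), (np.float64(34.6), np.float64(40.5))] 49.9
z 40 -48.3 [(np.float64(-23.6), np.float64(24.8))] 49.0
z 44 -43.7 [(np.float64(-43.7), np.float64(-28.7)), (np.float64(-25.8), np.float64(25.3)), (np.float64(25.3), np.float64(32.3)), (np.float64(33.1), np.float64(43.6))] 43.6
```

View pics/nh.png

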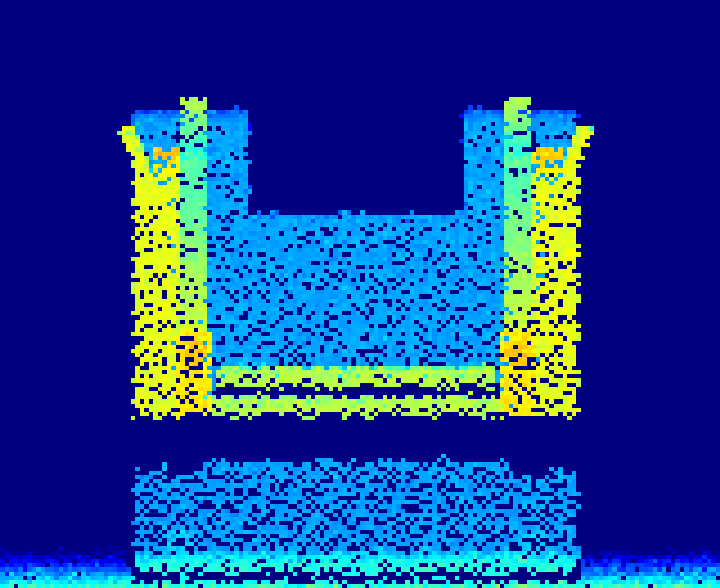

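Emit:
play_rows(targets="0 -0.048 0 0 0;0 -0.096 0 0 0;0 -0.144 0 0 0;0 -0.19 0 0 0;0 -0.19 0 0 0")

```text
time_s: 2.15
position: [0.6197, -0.096, 0.1751]
tool_rot: [[1.0, 0.005, 0.004], [0.005, -1.0, -0.0], [0.004, 0.0, -1.0]]
ft_force: [-0.6, -0.3, 0.5]
grip_width: 0.0855
```

```bash
python3 - <<'E'
from h import *
grab("wrist","w3a")
d=grab("wrist","w3");print(d["s"]["position"],d["s"]["qvel"]);cv2.imwrite("pics/w3.png",cv2.resize(d["pixels"][:,:,::-1],None,fx=1.5,fy=1.5))
E
```

```text
[ 0.61993246 -0.09878872  0.1748254 ] [-3.58119442  1.16466167 -1.11190537 -0.73199057 -0.31041498 -1.11221254]
```

View pics/w3.png

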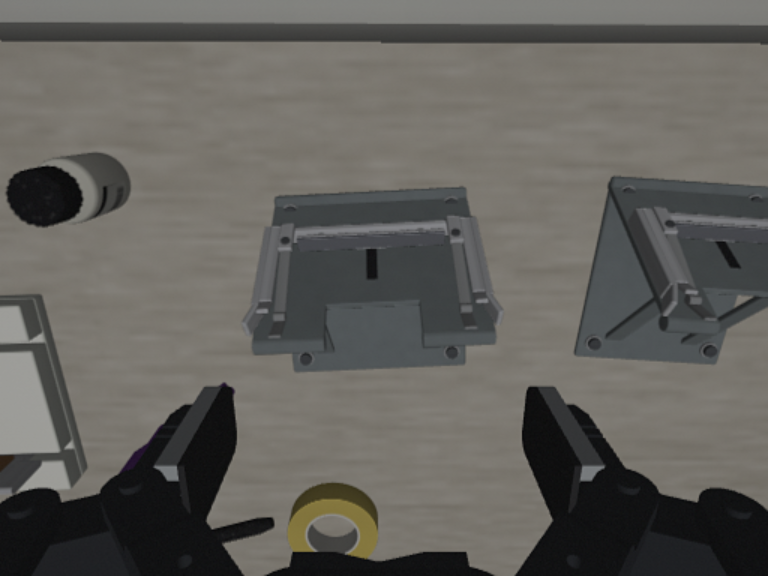

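```bash
cat > fit.py <<'E'
from h import *
np.set_printoptions(precision=4,suppress=True)
def run(tag,box,roi,save):
    d=load(tag);P=cloud(d);v0,v1,u0,u1=box
    m=np.zeros((384,512),bool);m[v0:v1,u0:u1]=1;m&=d["range_z"]>0
    c,n,s=platefit(P,m);R=frame(c,n);print("rms",s,"tilt",np.degrees(np.arccos(R[2,2])),"yaw",np.degrees(np.arctan2(n[1],n[0])))
    Q=((P-c)@R)*1000;k=np.zeros_like(m);a=roi;k[a[0]:a[1],a[2]:a[3]]=1;k&=d["range_z"]>0
    near=k&(abs(Q[...,0])<1.2)
    med=lambda L:np.median(L)
    nb=[];tp=[]
    for y in range(-18,20,3):
        z=Q[...,2][near&(abs(Q[...,1]-y)<1.5)&(Q[...,2]>-20)&(Q[...,2]<60)];nb.append(np.percentile(z,98))
    # top edge just outside the notch
    for y in list(range(-32,-27,2))+list(range(28,33,2)):
        z=Q[...,2][near&(abs(Q[...,1]-y)<1.5)&(Q[...,2]>-20)];tp.append(np.percentile(z,98))
    nb=med(nb);tp=med(tp)
    l=[];r=[]
    for z in np.arange(nb+5,tp-4,2):
        y=Q[...,1][near&(abs(Q[...,2]-z)<1.2)]
        l.append(y[(y<0)&(y>-30)].max());r.append(y[(y>0)&(y<30)].min())
    yc=(med(l)+med(r))/2;z0=((nb-48)+(tp-73))/2
    print("notch",nb-48,"top",tp-73,"notch y",med(l),med(r),yc)
    o=c+R@(np.array([2.5,yc,z0])/1000);print("origin",o)
    Q=((P-o)@R)*1000
    # ledge top & clip tips
    k2=k&(Q[...,0]>1)&(Q[...,0]<12)&(abs(Q[...,1])<20)&(Q[...,2]>-5)&(Q[...,2]<40);z=Q[...,2][k2];print("ledge top z",np.percentile(z,[90,96,99]))
    k3=k&(Q[...,0]>3)&(abs(Q[...,1])<70)&(Q[...,2]>20);z=Q[...,2][k3]
    print("tip z",np.percentile(z,[97,99,99.7]), "-65")
    pickle.dump((o,R),open(save,"wb"));print(R)
    return Q,k
if __name__=="__main__":
    run("w2",(162,190,212,285),(110,245,150,340),"nar.pkl")
    run("w3",(172,198,205,298),(120,250,150,345),"wid.pkl")
    run("w3a",(172,198,205,298),(120,250,150,345),"wida.pkl")
E
python3 fit.py
```

```text
rms 0.00046707451840391273 tilt 30.021540910373332 yaw -3.7560540380972522
notch -30.168534957583564 top -32.296750439866884 notch y -23.87944731782665 24.677210322516242 0.39888150234479625
origin [ 0.6451 -0.2884  0.033 ]
ledge top z [12.692  13.0182 13.4374]
tip z [73.2875 76.3221 76.7838] -65
[[ 0.864   0.0655 -0.4993]
 [-0.0567  0.9979  0.0328]
 [ 0.5003 -0.      0.8658]]
rms 0.0004941687182360409 tilt 29.803322703575823 yaw 3.039283728048313
notch -30.470840904391256 top -32.55869026683605 notch y -21.376287359881957 27.187623557625358 2.9056680988717005
origin [ 0.6381 -0.0934  0.0329]
ledge top z [10.2005 10.4873 10.8322]
tip z [71.529  74.0288 74.6973] -65
[[ 0.8665 -0.053  -0.4963]
 [ 0.046   0.9986 -0.0264]
 [ 0.497   0.      0.8677]]
rms 0.0004647332216536471 tilt 29.79414090232627 yaw 2.9853331115682944
notch -30.682289684185566 top -32.68075394324903 notch y -23.930402621617937 24.57328259102123 0.32143998470164625
origin [ 0.638  -0.0933  0.0329]
ledge top z [10.2699 10.492  10.8416]
tip z [70.9689 73.76   74.5507] -65
[[ 0.8666 -0.0521 -0.4962]
 [ 0.0452  0.9986 -0.0259]
 [ 0.4969  0.      0.8678]]
```

Emit:
play_rows(targets="-0.01 -0.045 -0.01 0 0;-0.02 -0.09 -0.02 0 0;-0.03 -0.135 -0.03 0 0;-0.04 -0.18 -0.04 0 0;-0.05 -0.225 -0.045 0 0")

```text
time_s: 2.75
position: [0.5699, 0.1241, 0.2192]
tool_rot: [[1.0, -0.003, 0.004], [-0.003, -1.0, -0.0], [0.004, 0.0, -1.0]]
ft_force: [1.9, 0.3, -1.6]
grip_width: 0.0851
```

Emit:
play_rows(targets="-0.01 -0.045 0 0 0;-0.01 -0.055 0 0 0;-0.01 -0.055 0 0 0")

```text
time_s: 3.05
position: [0.5599, 0.1791, 0.2179]
tool_rot: [[1.0, 0.001, 0.002], [0.001, -1.0, -0.0], [0.002, 0.0, -1.0]]
ft_force: [-0.9, -0.9, -0.3]
grip_width: 0.0854
```

```bash
python3 - <<'E'
from h import *
grab("wrist","w4a")
d=grab("wrist","w4");print(d["s"]["position"],d["s"]["qvel"]);cv2.imwrite("pics/w4.png",cv2.resize(d["pixels"][:,:,::-1],None,fx=1.5,fy=1.5))
E
```

```text
[0.56011886 0.17793543 0.2175628 ] [-1.70038906  0.12918356  0.73265003 -0.13503468 -0.10778477 -0.06674061]
```

View pics/w4.png

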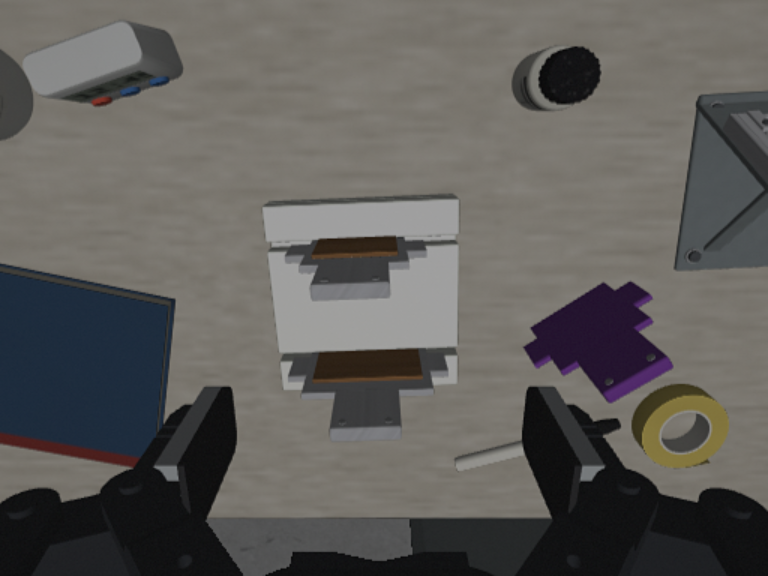

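```bash
python3 - <<'E'
from h import *
np.set_printoptions(precision=4,suppress=True)
for t in ("w4a","w4"):
    d=load(t);P=cloud(d)
    for nm,roi in dict(wide=(225,305,200,290),narrow=(155,205,190,280)).items():
        k=np.zeros((384,512),bool);k[roi[0]:roi[1],roi[2]:roi[3]]=1;k&=(P[...,2]>0.1185)&(d["range_z"]>0)
        q=P[k];r=cv2.minAreaRect((q[:,:2]*1000).astype(np.float32));print(t,nm,len(q),q[:,2].max(),np.median(q[:,2]),r, q[:,1].min(),q[:,1].max())
        # edges of plate/ears y extents
        k=np.zeros((384,512),bool);k[roi[0]-10:roi[1],roi[2]-30:roi[3]+30]=1;k&=(P[...,2]>0.04)&(P[...,2]<0.054)&(d["range_z"]>0)&(abs(P[...,0]-q[:,0].mean())<0.03)
        e=P[k];print("  ears",e[:,1].min(),e[:,1].max(),e[:,0].min(),e[:,0].max())
        # carrier/tab front face plane: x vs z
        for z0,z1 in((.083,.09),(.095,.1),(.105,.112),(.112,.118)):
            kk=k*0;kk[roi[0]-10:roi[1],roi[2]:roi[3]]=1;kk=(kk>0)&(P[...,2]>z0)&(P[...,2]<z1)&(d["range_z"]>0)&(abs(P[...,0]-q[:,0].mean())<0.03);f=P[kk]
            if len(f)>20:
                c=np.polyfit(f[:,1],f[:,0],1);print("  z",z0,len(f),np.median(f[:,0]),f[:,1].min(),f[:,1].max(),"yaw",np.degrees(np.arctan(c[0])))
E
```

```text
w4a wide 519 0.12331583133435789 0.12167443752870558 ((475.62652587890625, 186.191650390625), (10.153258323669434, 39.30393600463867), 1.5146137475967407) 0.16650089246064412 0.20578388791049054
  ears 0.13237854229379895 0.24017517746442038 0.4748887131413583 0.48252244201336325
  z 0.083 169 0.4794624246539729 0.1668230640390845 0.20577956226323627 yaw -2.2168517239955277
  z 0.095 137 0.4795107890233755 0.16640610413295112 0.20592593994120156 yaw -2.272096460989873
  z 0.105 211 0.4794799796051201 0.16680350181609432 0.20586486360557862 yaw -2.250383034410519
  z 0.112 184 0.47955825239331423 0.1662935296037394 0.20607114674418933 yaw -2.1888188678403795
w4a narrow 640 0.12401784542493005 0.1216852403375015 ((559.1372680664062, 192.98056030273438), (9.349058151245117, 39.838600158691406), 2.4047980308532715) 0.17299932339181512 0.21286547731368566
  ears 0.14939071271946464 0.2368369090386435 0.5593259694988463 0.5655083598927714
  z 0.083 105 0.5633177548305993 0.173862114194964 0.21260640992836632 yaw -2.198813305826361
  z 0.095 87 0.5634239873765988 0.17329262081441937 0.21230
[... 845 characters left out ...]
20577084193177778 yaw -2.0801029316518154
w4 narrow 644 0.12335687651439955 0.12171358214364529 ((559.2930908203125, 193.1529541015625), (9.309478759765625, 40.03050994873047), 2.9904987812042236) 0.17330420916594913 0.21323438953932766
  ears 0.14948706372077497 0.23702190122616046 0.5594504061203149 0.5654550273522178
  z 0.083 106 0.5634201762070088 0.17351976176525488 0.2124894265735851 yaw -2.1704119224453833
  z 0.095 93 0.5634015747742809 0.17366836501301094 0.2124928542337603 yaw -2.140140864543214
  z 0.105 139 0.5634264288226262 0.1738481025969777 0.21239720755485852 yaw -2.24172189473155
  z 0.112 114 0.5634589429119701 0.1732098192688106 0.21275212222894516 yaw -2.107737548459702
```

Emit:
play_rows(targets="-0.045 -0.004 0.01 -0.037 0;-0.085 -0.008 0.03 -0.037 0;-0.085 -0.008 0.07 -0.037 0;-0.085 -0.008 0.07 -0.037 0;-0.085 -0.008 0.07 -0.037 0")

```text
time_s: 3.65
position: [0.4755, 0.1859, 0.1478]
tool_rot: [[0.999, 0.035, 0.0], [0.035, -0.999, -0.0], [0.0, 0.0, -1.0]]
ft_force: [0.0, -0.4, 0.3]
grip_width: 0.0852
```

```bash
python3 - <<'E'
from h import *
s=status.observe();print(s["position"],s["tool_rot"][:,0],s["ft_force"])
d=grab("wrist","w5");cv2.imwrite("pics/w5.png",cv2.resize(d["pixels"][:,:,::-1],None,fx=1.5,fy=1.5))
P=cloud(d);k=(P[...,2]>0.1185)&(P[...,2]<.126)&(d["range_z"]>0)&(abs(P[...,0]-.475)<.02)&(abs(P[...,1]-.186)<.04)
q=P[k];print(len(q),q.mean(0),q.min(0),q.max(0))
E
```

```text
[0.47554079 0.18589128 0.14780307] [9.99397555e-01 3.47053650e-02 2.56083061e-04] [ 0.0368486  -0.40867329  0.28058954]
1156 [0.47610017 0.18634378 0.12153809] [0.46981588 0.16647798 0.11851508] [0.48126048 0.20601317 0.1238126 ]
```

View pics/w5.png

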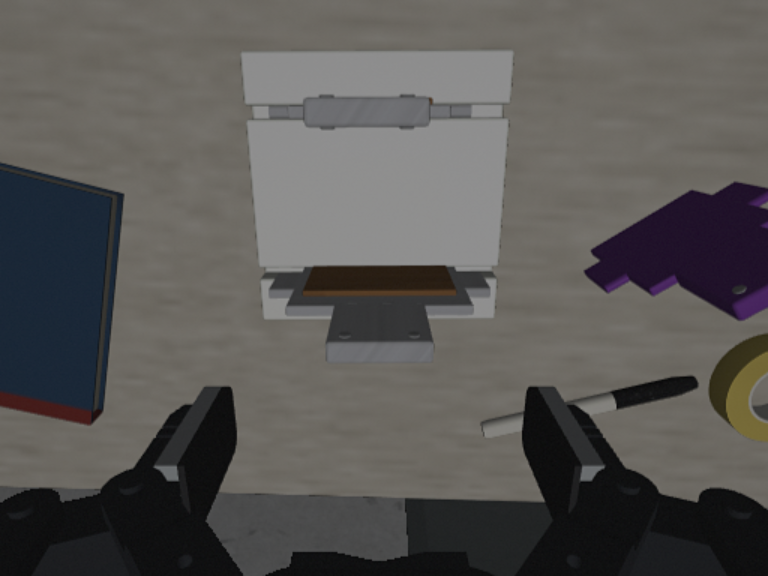

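Emit:
play_rows(targets="0 0 0.045 0 0;0 0 0.062 0 0;0 0 0.062 0 0.2;0 0 0.062 0 0.6;0 0 0.062 0 0.6", force=40)

```text
time_s: 4.2
position: [0.4756, 0.1871, 0.0868]
tool_rot: [[0.999, 0.037, 0.003], [0.037, -0.999, 0.0], [0.003, -0.0, -1.0]]
ft_force: [-0.2, 0.2, 0.1]
grip_width: 0.0442
```

Emit:
play_rows(targets="0 0 0 0 0.8;0 0 0 0 0.8;0 0 0 0 0.8")

```text
time_s: 4.5
position: [0.4754, 0.1872, 0.0867]
tool_rot: [[0.999, 0.037, 0.004], [0.037, -0.999, 0.0], [0.004, -0.0, -1.0]]
ft_force: [0.4, -1.5, 6.8]
grip_width: 0.0393
```

Emit:
play_rows(targets="0 0 -0.005 0 0.8;0 0 -0.010 0 0.8;0 0 -0.0105 0 0.8;0 0 -0.0105 0 0.8")

```text
time_s: 4.9
position: [0.4745, 0.1871, 0.0959]
tool_rot: [[0.999, 0.037, 0.001], [0.037, -0.999, 0.0], [0.001, -0.0, -1.0]]
ft_force: [2.2, 0.0, -1.8]
grip_width: 0.0395
```

```bash
python3 - <<'E'
from h import *
s=status.observe();print(s["position"],s["ft_force"],s["grip_width"])
d=grab("wrist","w6");cv2.imwrite("pics/w6.png",cv2.resize(d["pixels"][:,:,::-1],None,fx=1.5,fy=1.5))
P=cloud(d);k=(P[...,2]>0.125)&(P[...,2]<.14)&(d["range_z"]>0)&(abs(P[...,0]-.475)<.02)&(abs(P[...,1]-.186)<.018)
q=P[k];print(len(q),q.mean(0),np.median(q[:,2]),q.max(0))
E
```

```text
[0.47453973 0.18714448 0.09588063] [ 2.19250633  0.04060909 -1.82303456] 0.03947841306177449
2777 [0.47624096 0.18541149 0.13001188] 0.13071132434710048 [0.48673667 0.20395974 0.13558957]
```

View pics/w6.png

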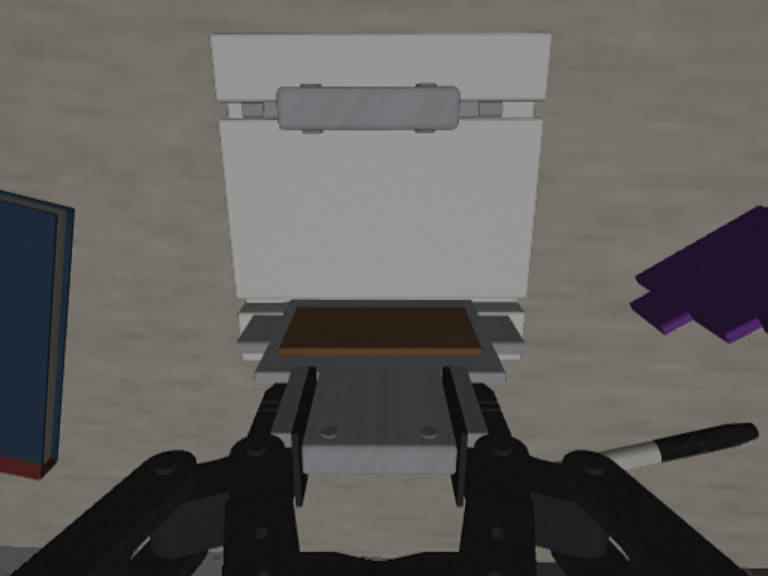

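Emit:
play_rows(targets="0 0 -0.0025 0 0.8;-0.005 0 -0.0024 0 0.8;-0.0106 0 -0.0022 0 0.8;-0.0155 0 -0.0017 0 0.8;-0.0205 0 -0.001 0 0.8", force=30)

```text
time_s: 5.45
position: [0.4533, 0.1863, 0.0966]
tool_rot: [[0.999, 0.037, 0.0], [0.037, -0.999, -0.0], [0.0, 0.0, -1.0]]
ft_force: [2.3, -1.4, -1.5]
grip_width: 0.0391
```

```bash
python3 - <<'E'
from h import *
s=status.observe();print(s["position"],s["ft_force"],s["grip_width"])
d=grab("scene","s7");crop(d,"pics/s7.png",120,320,130,290,3.9)
E
```

```text
[0.45327541 0.18626992 0.09658803] [ 2.34745338 -1.38174126 -1.51632231] 0.03909060753777511
```

View pics/s7.png

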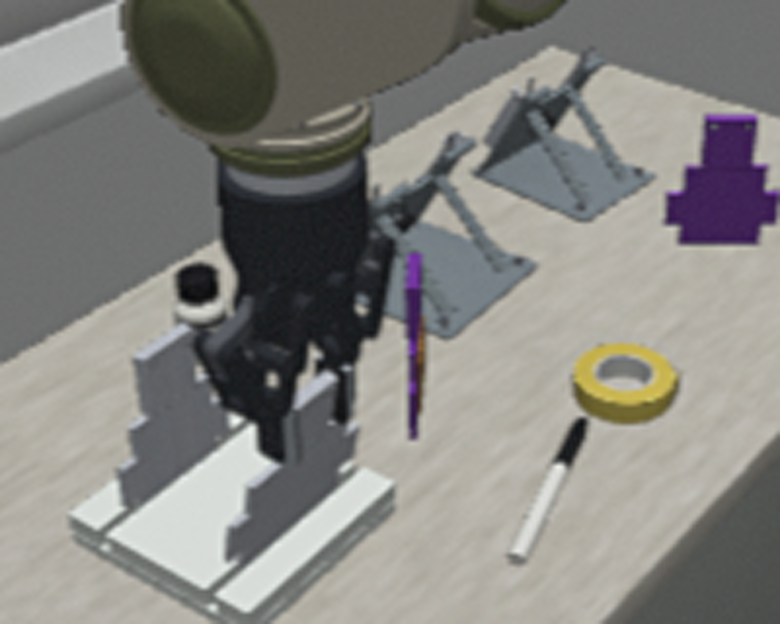

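Emit:
play_rows(targets="-0.005 0 0.0011 0 0.8;-0.010 0 0.0025 0 0.8;-0.015 0 0.004 0 0.8;-0.020 0 0.0058 0 0.8;-0.025 0 0.008 0 0.8")

```text
time_s: 6.0
position: [0.4283, 0.1854, 0.0884]
tool_rot: [[0.999, 0.037, -0.0], [0.037, -0.999, 0.0], [-0.0, -0.0, -1.0]]
ft_force: [2.2, -0.4, -0.6]
grip_width: 0.0394
```

Emit:
play_rows(targets="-0.004 0 0.002 0 0.8;-0.004 0 0.002 0 0.8;-0.004 0 0.002 0 0.8")

```text
time_s: 6.3
position: [0.4242, 0.1853, 0.0863]
tool_rot: [[0.999, 0.037, -0.002], [0.037, -0.999, -0.0], [-0.002, 0.0, -1.0]]
ft_force: [0.5, 0.1, 0.0]
grip_width: 0.0395
```

```bash
cat > tilt.py <<'E'
from h import *
import sys
np.set_printoptions(precision=4,suppress=True)
def tilt(tag):
    d=load(tag);s=d["s"];P=cloud(d);T=(P-s["position"])@s["tool_rot"]  # tool coords
    hsv=cv2.cvtColor(d["pixels"],cv2.COLOR_RGB2HSV)
    br=(hsv[...,0]<20)&(hsv[...,1]>110)&(hsv[...,2]>25)&(d["range_z"]>0)&(np.abs(T[...,1])<.05)&(T[...,2]>-.01)&(T[...,2]<.11)
    n,l,st,_=cv2.connectedComponentsWithStats(br.astype(np.uint8));i=1+np.argmax(st[1:,4]);m=cv2.erode((l==i).astype(np.uint8),np.ones((3,3)))>0
    c,nn,rms=platefit(T,m)
    if nn[0]<0: nn=-nn
    print("coupon px",m.sum(),"centre tool",c,"normal tool",nn,"rms",rms,"tilt",np.degrees(np.arctan2(-nn[2],nn[0])),"yaw in tool",np.degrees(np.arctan2(nn[1],nn[0])))
    q=T[l==i];print(" y extent",np.percentile(q[:,1],[1,99]))
    # panel origin in tool coords using coupon centre (mean may be biased): plane front face at x=+5.5? coupon face 5.5
    return d,T,c,nn,m,l==i
if __name__=="__main__":
    d=grab("wrist",sys.argv[1]);s=d["s"];print(s["position"],s["ft_force"],s["grip_width"]);cv2.imwrite(f"pics/{sys.argv[1]}.png",cv2.resize(d["pixels"][:,:,::-1],None,fx=1.5,fy=1.5))
    tilt(sys.argv[1])
E
python3 tilt.py w8
```

```text
[0.4242 0.1853 0.0863] [0.4853 0.0955 0.021 ] 0.03954649026618863
coupon px 7346 centre tool [ 0.036  -0.0004  0.0259] normal tool [ 0.8673 -0.0013 -0.4977] rms 0.00044052469163133583 tilt 29.848246576384863 yaw in tool -0.08479350167986792
 y extent [-0.0351  0.0346]
```

View pics/w8.png

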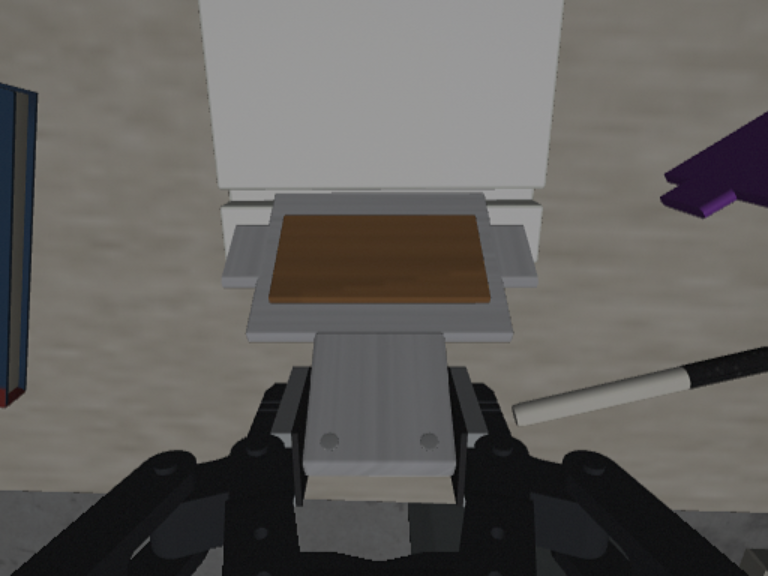

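Emit:
play_rows(targets="0 0 -0.04 0 0.8;0 0 -0.08 0 0.8;0 0 -0.12 0 0.8;0 0 -0.14 0 0.8", force=50)

```text
time_s: 6.75
position: [0.4247, 0.1855, 0.2293]
tool_rot: [[0.999, 0.037, 0.002], [0.037, -0.999, 0.001], [0.002, -0.001, -1.0]]
ft_force: [-0.1, 0.6, -1.2]
grip_width: 0.039
```

Emit:
play_rows(targets="0.01 0.04 0 0 0.8;0.035 0.08 0 0 0.8;0.06 0.12 0 0 0.8;0.085 0.16 0 -0.015 0.8;0.11 0.20 0 -0.015 0.8")

```text
time_s: 7.25
position: [0.5421, -0.012, 0.2259]
tool_rot: [[0.999, 0.052, -0.003], [0.052, -0.999, 0.001], [-0.003, -0.001, -1.0]]
ft_force: [0.4, 1.7, -1.9]
grip_width: 0.0391
```

Emit:
play_rows(targets="0.01 0.04 0 0 0.8;0.02 0.08 0.02 0 0.8;0.02 0.082 0.03 0 0.8;0.02 0.082 0.03 0 0.8;0.02 0.082 0.03 0 0.8")

```text
time_s: 7.75
position: [0.5658, -0.0904, 0.1966]
tool_rot: [[0.999, 0.052, -0.001], [0.052, -0.999, 0.001], [-0.001, -0.001, -1.0]]
ft_force: [0.8, 0.1, -1.6]
grip_width: 0.0392
```

```bash
python3 tilt.py w9
```

```text
[ 0.5658 -0.0904  0.1966] [ 0.8068  0.08   -1.5524] 0.039186155708949705
coupon px 7253 centre tool [ 0.0358 -0.0005  0.026 ] normal tool [ 0.869  -0.0016 -0.4949] rms 0.0004357510084619133 tilt 29.662833122532273 yaw in tool -0.10436953713126684
 y extent [-0.0351  0.0346]
```

View pics/w9.png

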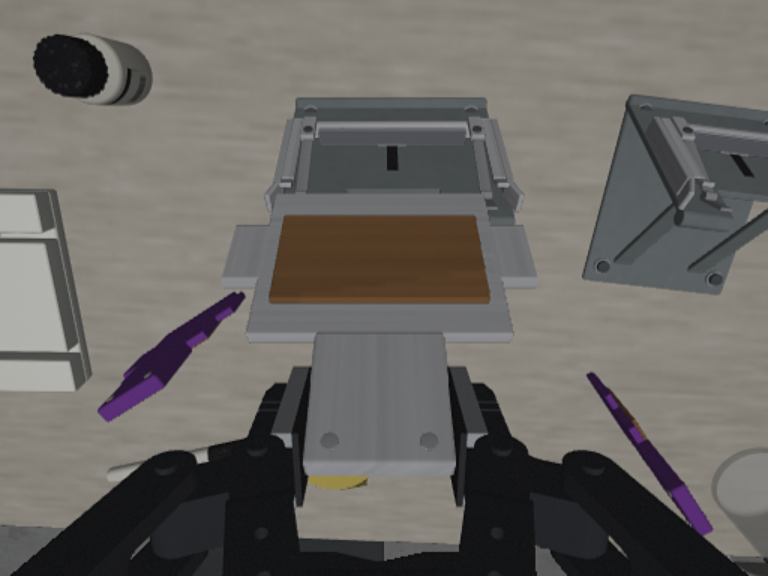

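```bash
cat > plan.py <<'E'
from tilt import *
def panelpose(tag):
    d,T,c,nn,m,full=tilt(tag);s=d["s"]
    y=np.array([0,-1.,0]);y-=nn*(y@nn);y/=np.linalg.norm(y);z=np.cross(nn,y);R=np.stack([nn,y,z],1)
    q=(T[full]-c)@R*1000;q=q[abs(q[:,0])<1.2]
    r=cv2.minAreaRect(q[:,1:].astype(np.float32));print(" rect",r)
    y0=np.mean(np.percentile(q[:,1],[.5,99.5]));z0=np.mean(np.percentile(q[:,2],[.5,99.5]))
    o=c+R@(np.array([-5.5,y0,z0-37.5])/1000)
    print(" panel origin in tool",o," plate bottom/top check");return s,R,o
def tcp(save,Rp,op,tool_rot,pos,dx,dy,dz):
    o,Rs=pickle.load(open(save,"rb"))
    # keep panel orientation as held; point target for panel origin in stand frame
    W=o+Rs@(np.array([dx,dy,dz])/1000)
    t=W-tool_rot@op
    return tool_rot.T@(t-pos),t
if __name__=="__main__":
    s,R,o=panelpose(sys.argv[1]);so,Rs=pickle.load(open(sys.argv[2],"rb"))
    Rw=s["tool_rot"]@R;ow=s["position"]+s["tool_rot"]@o
    print(" panel in stand frame mm",Rs.T@(ow-so)*1000,"rot",np.degrees(cv2.Rodrigues(Rs.T@Rw)[0]).ravel())
    for a in sys.argv[3:]:
        dx,dy,dz=map(float,a.split(","));sh,t=tcp(sys.argv[2],R,o,s["tool_rot"],s["position"],dx,dy,dz);print(a,"shift tool",sh,"tcp",t)
    zs=s["tool_rot"].T@(-Rs[:,2]);xs=s["tool_rot"].T@(-Rs[:,0]);print(" per mm: down-slot",zs,"toward plate",xs)
E
python3 plan.py w9 wida.pkl 12,0,64 0.5,0,64 0,0,10
```

```text
coupon px 7253 centre tool [ 0.0358 -0.0005  0.026 ] normal tool [ 0.869  -0.0016 -0.4949] rms 0.0004357510084619133 tilt 29.662833122532273 yaw in tool -0.10436953713126684
 y extent [-0.0351  0.0346]
 rect ((-0.2834663391113281, -1.9042701721191406), (42.44953918457031, 71.54825592041016), 89.90621185302734)
 panel origin in tool [ 0.0506 -0.0003  0.0631]  plate bottom/top check
 panel in stand frame mm [31.3297  6.9983 97.8746] rot [0.058  0.1999 0.0842]
12,0,64 shift tool [0.0001 0.007  0.039 ] tcp [ 0.5662 -0.0974  0.1576]
0.5,0,64 shift tool [-0.0099  0.007   0.0447] tcp [ 0.5563 -0.0979  0.1519]
0,0,10 shift tool [0.0166 0.0071 0.0918] tcp [ 0.5826 -0.0965  0.1048]
 per mm: down-slot [0.4979 0.001  0.8672] toward plate [-0.8672  0.0001  0.4979]
```

Emit:
play_rows(targets="0 0.007 0.01 0 0.8;0 0.007 0.025 0 0.8;0 0.007 0.039 0 0.8;0 0.007 0.039 0 0.8;0 0.007 0.039 0 0.8")

```text
time_s: 8.3
position: [0.5667, -0.0982, 0.1579]
tool_rot: [[0.999, 0.052, 0.0], [0.052, -0.999, -0.0], [0.0, 0.0, -1.0]]
ft_force: [0.1, 0.6, -1.4]
grip_width: 0.0392
```

```bash
python3 tilt.py w10; python3 plan.py w10 wida.pkl 0,0,64
```

```text
[ 0.5667 -0.0982  0.1579] [ 0.0745  0.6141 -1.383 ] 0.0391805986984707
coupon px 7288 centre tool [ 0.0358 -0.0002  0.026 ] normal tool [ 0.8687 -0.0012 -0.4954] rms 0.0004372739553554434 tilt 29.695428761697986 yaw in tool -0.08099684657207012
 y extent [-0.0351  0.0346]
coupon px 7288 centre tool [ 0.0358 -0.0002  0.026 ] normal tool [ 0.8687 -0.0012 -0.4954] rms 0.0004372739553554434 tilt 29.695428761697986 yaw in tool -0.08099684657207012
 y extent [-0.0351  0.0346]
 rect ((0.0393218994140625, -2.048736572265625), (42.22488021850586, 71.65538787841797), 89.39291381835938)
 panel origin in tool [ 0.0506 -0.0002  0.0631]  plate bottom/top check
 panel in stand frame mm [12.6526 -0.9744 64.0734] rot [-0.0006  0.0837  0.0863]
0,0,64 shift tool [-0.0109 -0.001   0.0063] tcp [ 0.5557 -0.0978  0.1515]
 per mm: down-slot [ 0.4967 -0.      0.8679] toward plate [-0.8679 -0.0003  0.4967]
```

View pics/w10.png

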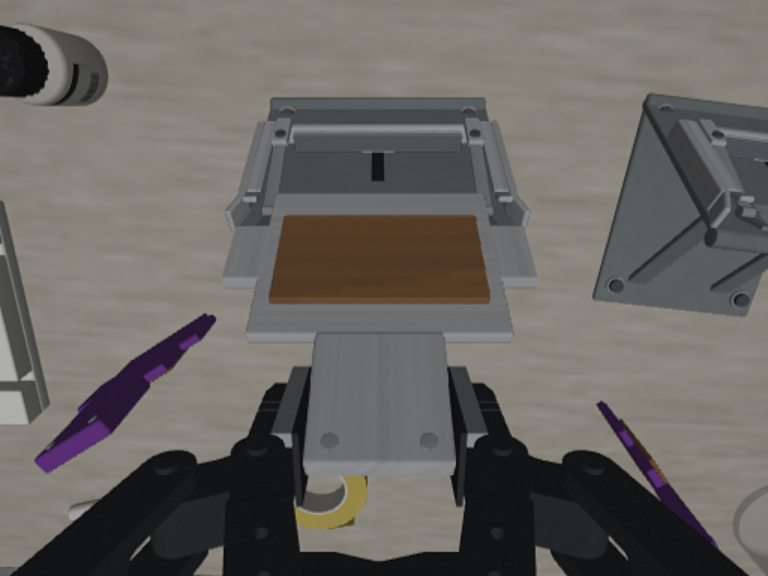

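Emit:
play_rows(targets="-0.004 -0.0008 0.0024 0 0.8;-0.008 -0.0008 0.0047 0 0.8;-0.0105 -0.0008 0.006 0 0.8;-0.0105 -0.0008 0.006 0 0.8")

```text
time_s: 8.75
position: [0.5558, -0.0981, 0.1516]
tool_rot: [[0.999, 0.052, 0.0], [0.052, -0.999, 0.0], [0.0, -0.0, -1.0]]
ft_force: [0.7, 0.1, -2.1]
grip_width: 0.0392
```

Emit:
play_rows(targets="-0.0009 0 0.0005 0 0.8;-0.0009 0 0.0005 0 0.8")

```text
time_s: 8.95
position: [0.5554, -0.0982, 0.1513]
tool_rot: [[0.999, 0.052, 0.001], [0.052, -0.999, -0.0], [0.001, 0.0, -1.0]]
ft_force: [0.6, -0.3, 0.4]
grip_width: 0.0393
```

```bash
python3 tilt.py w11; python3 plan.py w11 wida.pkl 0,0,64
```

```text
[ 0.5554 -0.0982  0.1513] [ 0.6118 -0.2904  0.4022] 0.039277308008045186
coupon px 7199 centre tool [ 0.036  -0.0005  0.026 ] normal tool [ 0.8682 -0.001  -0.4962] rms 0.0004315071178234192 tilt 29.7480682379583 yaw in tool -0.06485839017532957
 y extent [-0.0351  0.0346]
coupon px 7199 centre tool [ 0.036  -0.0005  0.026 ] normal tool [ 0.8682 -0.001  -0.4962] rms 0.0004315071178234192 tilt 29.7480682379583 yaw in tool -0.06485839017532957
 y extent [-0.0351  0.0346]
 rect ((-0.15835952758789062, -1.9212818145751953), (41.816097259521484, 71.50430297851562), 89.9469223022461)
 panel origin in tool [ 0.0507 -0.0003  0.0629]  plate bottom/top check
 panel in stand frame mm [-0.139  -0.3927 64.0454] rot [-0.0198 -0.0063  0.0421]
0,0,64 shift tool [ 0.0001 -0.0004 -0.    ] tcp [ 0.5556 -0.0978  0.1513]
 per mm: down-slot [ 0.4961 -0.0003  0.8683] toward plate [-0.8683  0.0002  0.4961]
```

Emit:
play_rows(targets="0.0015 -0.0003 0.0026 0 0.8;0.003 -0.0003 0.0052 0 0.8;0.0045 -0.0003 0.0078 0 0.8;0.006 -0.0003 0.0104 0 0.8;0.0075 -0.0003 0.013 0 0.8")

```text
time_s: 9.5
position: [0.563, -0.0975, 0.1378]
tool_rot: [[0.999, 0.052, 0.0], [0.052, -0.999, -0.0], [0.0, 0.0, -1.0]]
ft_force: [1.7, 0.6, -0.0]
grip_width: 0.0391
```

```bash
python3 tilt.py w12|head -1; python3 plan.py w12 wida.pkl 0,0,64|grep stand
```

```text
[ 0.563  -0.0975  0.1378] [ 1.6813  0.6329 -0.045 ] 0.03905674010723579
 panel in stand frame mm [-0.0593 -0.0423 48.6135] rot [-0.011  -0.1315  0.0442]
```

View pics/w12.png

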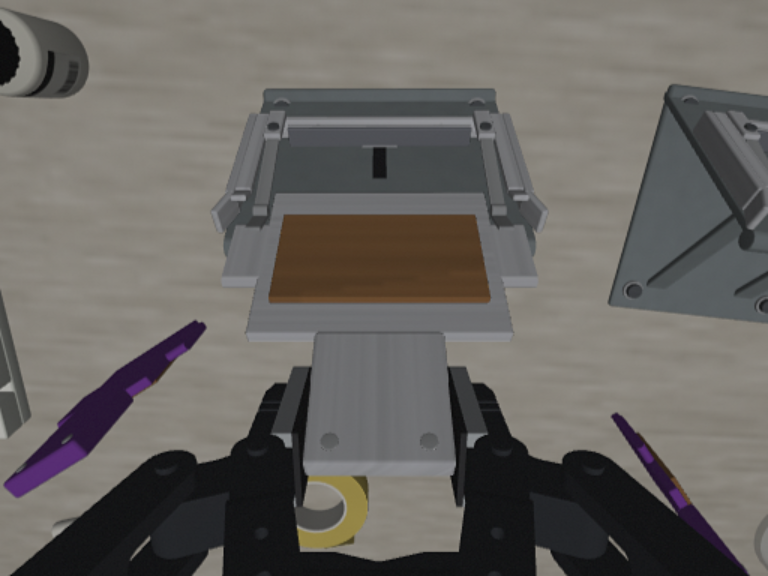

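Emit:
play_rows(targets="0.0012 0 0.0021 0 0.8;0.0024 0 0.0042 0 0.8;0.0036 0 0.0063 0 0.8;0.0048 0 0.0084 0 0.8;0.006 0 0.0105 0 0.8")

```text
time_s: 10.05
position: [0.5685, -0.0973, 0.128]
tool_rot: [[0.999, 0.052, 0.0], [0.052, -0.999, -0.0], [0.0, 0.0, -1.0]]
ft_force: [-2.0, 0.1, 4.8]
grip_width: 0.0388
```

```bash
python3 tilt.py w13|head -1; python3 plan.py w13 wida.pkl 0,0,64|grep stand
```

```text
[ 0.5685 -0.0973  0.128 ] [-2.0246  0.0984  4.7966] 0.038778159550624046
 panel in stand frame mm [-0.0766 -0.2001 37.1105] rot [-0.0334 -0.1686  0.0101]
```

Emit:
play_rows(targets="0.0012 0 0.0021 0 0.8;0.0024 0 0.0042 0 0.8;0.0036 0 0.0063 0 0.8;0.0048 0 0.0084 0 0.8;0.006 0 0.0105 0 0.8")

```text
time_s: 10.6
position: [0.5748, -0.0969, 0.1172]
tool_rot: [[0.999, 0.052, 0.0], [0.052, -0.999, -0.0], [0.0, 0.0, -1.0]]
ft_force: [-2.2, -1.1, 5.3]
grip_width: 0.0392
```

Emit:
play_rows(targets="0.001 0 0.0017 0 0.8;0.002 0 0.0035 0 0.8;0.003 0 0.0052 0 0.8;0.003 0 0.0052 0 0.8")

```text
time_s: 11.0
position: [0.578, -0.0967, 0.1116]
tool_rot: [[0.999, 0.052, 0.001], [0.052, -0.999, 0.0], [0.001, 0.0, -1.0]]
ft_force: [2.4, -0.9, -0.1]
grip_width: 0.039
```

```bash
python3 tilt.py w14|head -1; python3 plan.py w14 wida.pkl 0,0,64|grep stand
```

```text
[ 0.578  -0.0967  0.1116] [ 2.4448 -0.8515 -0.1199] 0.03900952571930649
 panel in stand frame mm [ 0.0904 -0.0768 18.1986] rot [-0.0086 -0.2369  0.0013]
```

View pics/w14.png

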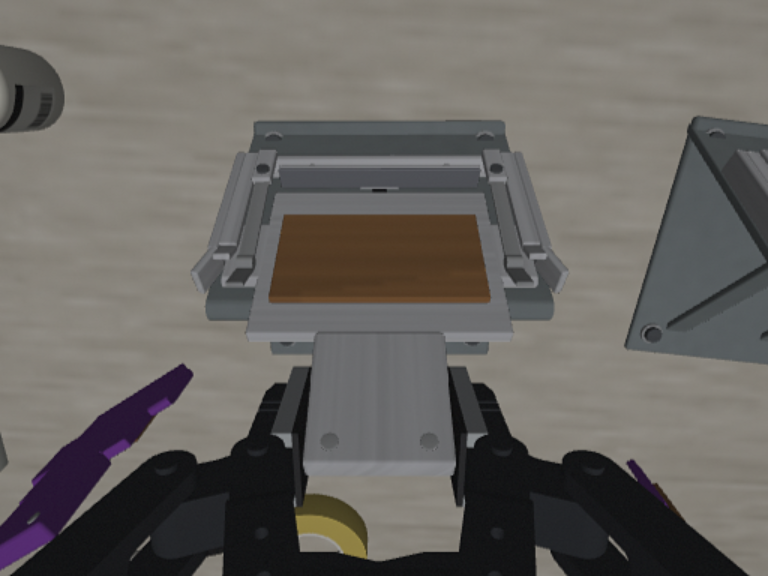

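Emit:
play_rows(targets="0.0005 0 0.0009 0 0.8;0.001 0 0.0017 0 0.8;0.0015 0 0.0026 0 0.8;0.002 0 0.0035 0 0.8;0.0025 0 0.0043 0 0.8")

```text
time_s: 11.55
position: [0.5802, -0.0966, 0.1078]
tool_rot: [[0.999, 0.052, 0.0], [0.052, -0.999, -0.0], [0.0, 0.0, -1.0]]
ft_force: [0.8, 0.1, 3.8]
grip_width: 0.0389
```

Emit:
play_rows(targets="0.0005 0 0.0009 0 0.8;0.001 0 0.0017 0 0.8")

```text
time_s: 11.75
position: [0.5814, -0.0965, 0.1057]
tool_rot: [[0.999, 0.052, 0.0], [0.052, -0.999, 0.0], [0.0, -0.0, -1.0]]
ft_force: [1.9, 0.9, 0.8]
grip_width: 0.0389
```

```bash
python3 tilt.py w15|head -1; python3 plan.py w15 wida.pkl 0,0,64|grep stand
```

```text
[ 0.5814 -0.0965  0.1057] [1.8844 0.8623 0.7841] 0.03890436833976083
 panel in stand frame mm [ 0.0652 -0.0639 11.3394] rot [-0.0079 -0.1694  0.0249]
```

View pics/w15.png

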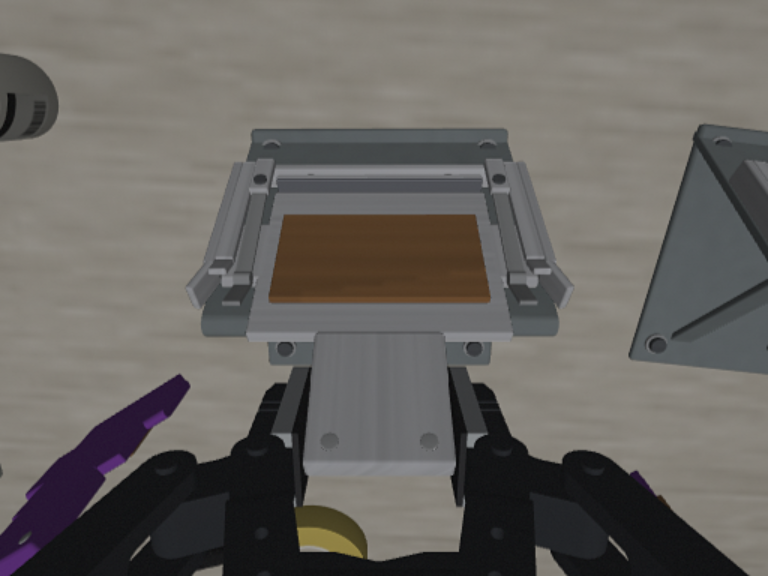

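Emit:
play_rows(targets="0.0003 0 0.0005 0 0.8;0.0005 0 0.0009 0 0.8;0.0005 0 0.0009 0 0.8")

```text
time_s: 12.1
position: [0.5819, -0.0965, 0.1048]
tool_rot: [[0.999, 0.052, 0.0], [0.052, -0.999, 0.0], [0.0, -0.0, -1.0]]
ft_force: [4.3, 0.8, -1.5]
grip_width: 0.0396
```

Emit:
play_rows(targets="0.0003 0 0.0005 0 0.8;0.0003 0 0.0005 0 0.8;0.0003 0 0.0005 0 0.8")

```text
time_s: 12.4
position: [0.582, -0.0965, 0.1046]
tool_rot: [[0.999, 0.052, 0.0], [0.052, -0.999, -0.0], [0.0, 0.0, -1.0]]
ft_force: [3.5, 0.8, 2.5]
grip_width: 0.0391
```

Emit:
play_rows(targets="0.0004 0 0.0005 0 0.8;0.0004 0 0.0005 0 0.8;0.0004 0 0.0005 0 0.8")

```text
time_s: 12.7
position: [0.5822, -0.0965, 0.1043]
tool_rot: [[0.999, 0.052, -0.0], [0.052, -0.999, -0.0], [-0.0, 0.0, -1.0]]
ft_force: [0.0, -0.7, 6.0]
grip_width: 0.0392
```

```bash
python3 tilt.py w16|head -1; python3 plan.py w16 wida.pkl 0,0,64|grep stand
```

```text
[ 0.5822 -0.0965  0.1043] [ 0.0144 -0.6909  5.9756] 0.03918689830556746
 panel in stand frame mm [ 0.0595 -0.0378  9.6712] rot [-0.0138 -0.155   0.0227]
```

View pics/w16.png

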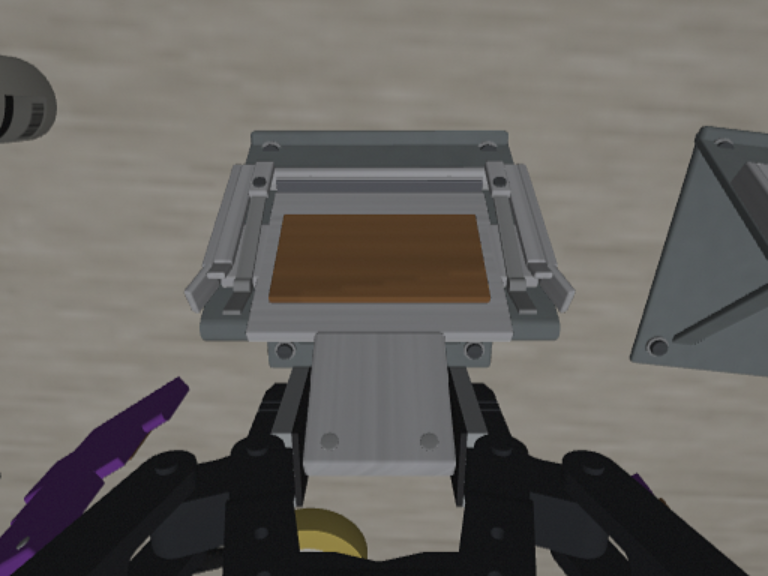

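Emit:
play_rows(targets="0.0003 0 0.0006 0 0.8;0.0003 0 0.0006 0 0.8;0.0003 0 0.0006 0 0.8")

```text
time_s: 13.05
position: [0.5824, -0.0965, 0.1039]
tool_rot: [[0.999, 0.052, -0.0], [0.052, -0.999, -0.0], [-0.0, 0.0, -1.0]]
ft_force: [-0.3, 0.1, 8.3]
grip_width: 0.0392
```

Emit:
play_rows(targets="0.0003 0 0.0006 0 0.8;0.0003 0 0.0006 0 0.8;0.0003 0 0.0006 0 0.8")

```text
time_s: 13.35
position: [0.5825, -0.0965, 0.1038]
tool_rot: [[0.999, 0.052, -0.0], [0.052, -0.999, -0.0], [-0.0, 0.0, -1.0]]
ft_force: [-1.6, 0.4, 11.0]
grip_width: 0.0389
```

```bash
python3 tilt.py w17|head -1; python3 plan.py w17 wida.pkl 0,0,64|grep stand; python3 - <<'E'
from h import *
d=load("w17");crop(d,"pics/w17c.png",120,390,80,240,2.9)
o,R=pickle.load(open("wida.pkl","rb"))
for t in ("w3a","w14","w17"):
    d=load(t);Q=((cloud(d)-o)@R)*1000;ok=d["range_z"]>0
    for sgn in(1,-1):
        out=[]
        for z in range(40,80,3):
            k=ok&(abs(Q[...,2]-z)<1)&(abs(Q[...,1]*sgn-46)<3)&(Q[...,0]>-4)&(Q[...,0]<25);out.append(round(float(np.median(Q[...,0][k])),1) if k.sum()>2 else None)
        print(t,sgn,out)
E
```

```text
[ 0.5825 -0.0965  0.1038] [-1.5853  0.3687 11.0482] 0.038918180665984126
 panel in stand frame mm [ 0.1008 -0.0617  9.1644] rot [-0.0256 -0.2239 -0.0175]
w3a 1 [4.7, 4.6, 4.1, 3.5, 3.4, 3.1, 3.3, 2.0, 2.4, 3.3, -2.6, 5.7, None, None]
w3a -1 [4.8, 4.9, 4.4, 3.5, 3.3, 3.3, 3.8, 2.6, 2.2, 3.9, -2.1, 5.5, None, None]
w14 1 [6.6, 6.6, 6.5, 6.3, 6.1, 6.0, 6.1, 6.0, 1.3, -2.0, -2.4, 9.7, None, None]
w14 -1 [6.8, 6.5, 6.4, 6.2, 5.8, 5.9, 6.7, 5.8, 2.4, -2.1, -2.3, 9.5, None, None]
w17 1 [5.1, 4.6, 4.1, 3.9, 3.4, 2.8, 3.4, 2.4, 2.1, 3.2, -2.1, 5.3, None, None]
w17 -1 [5.0, 4.6, 4.2, 3.8, 3.5, 3.1, 3.2, 2.2, 2.1, 3.1, -2.2, 5.7, None, None]
```

View pics/w17c.png

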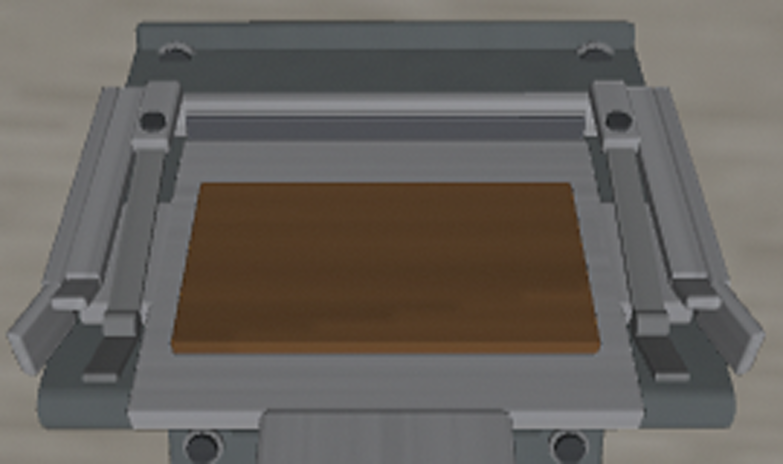

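Emit:
play_rows(targets="-0.0004 0 -0.0007 0 0.8;-0.0004 0 -0.0007 0 0.8;-0.0004 0 -0.0007 0 0.6;-0.0004 0 -0.0007 0 0.4;-0.0004 0 -0.0007 0 0.3")

```text
time_s: 13.9
position: [0.5818, -0.0963, 0.1028]
tool_rot: [[0.999, 0.052, -0.002], [0.052, -0.999, 0.0], [-0.002, -0.001, -1.0]]
ft_force: [0.4, -0.5, 0.3]
grip_width: 0.0595
```

Emit:
play_rows(targets="0 0 0 0 0.25;0 0 -0.01 0 0.25;0 0 -0.04 0 0.2;0 0 -0.08 0 0.1;0 0 -0.12 0 0")

```text
time_s: 14.4
position: [0.5822, -0.0963, 0.2253]
tool_rot: [[0.999, 0.052, -0.001], [0.052, -0.999, 0.0], [-0.001, -0.0, -1.0]]
ft_force: [0.9, -0.5, -0.4]
grip_width: 0.0853
```

```bash
python3 - <<'E'
from h import *
d=grab("wrist","w18");print(d["s"]["position"],d["s"]["ft_force"]);cv2.imwrite("pics/w18.png",cv2.resize(d["pixels"][:,:,::-1],None,fx=1.5,fy=1.5))
o,R=pickle.load(open("wida.pkl","rb"));Q=((cloud(d)-o)@R)*1000;ok=d["range_z"]>0
for sgn in(1,-1):
    out=[]
    for z in range(40,80,3):
        k=ok&(abs(Q[...,2]-z)<1)&(abs(Q[...,1]*sgn-46)<3)&(Q[...,0]>-4)&(Q[...,0]<25);out.append(round(float(np.median(Q[...,0][k])),1) if k.sum()>2 else None)
    print(sgn,out)
k=ok&(abs(Q[...,1])<30)&(Q[...,2]>30)&(Q[...,2]<62)&(Q[...,0]>2)&(Q[...,0]<9);k=cv2.erode(k.astype(np.uint8),np.ones((3,3)))>0
print("coupon x",[np.median(Q[...,0][k&(abs(Q[...,2]-z)<2)]) for z in (34,45,58)])
E
```

```text
[ 0.58215093 -0.09634689  0.22534206] [ 0.85108635 -0.52601061 -0.44811667]
1 [5.1, 5.0, 5.0, 4.5, 3.4, 3.0, 0.8, 2.4, -0.1, -2.3, -2.7, 5.6, None, None]
-1 [5.3, 5.1, 4.9, 4.3, 3.5, 3.5, 3.8, 3.0, 2.1, -2.1, -2.5, 6.2, None, None]
coupon x [np.float64(5.413083721118945), np.float64(5.43005649920167), np.float64(5.447474481043379)]
```

View pics/w18.png

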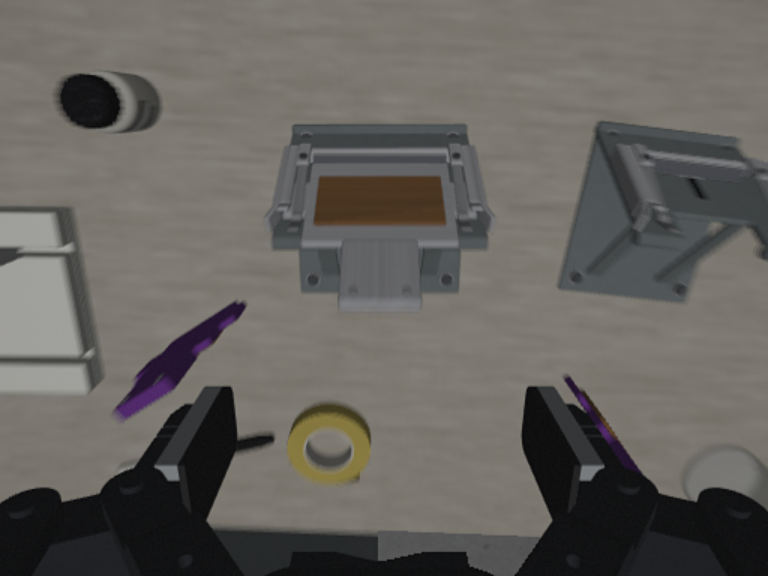

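Emit:
play_rows(targets="-0.0016 -0.048 0 0 0;-0.003 -0.096 0 0 0;-0.0045 -0.144 0 0.015 0;-0.006 -0.192 0 0.015 0;-0.007 -0.240 0 0.015 0")

```text
time_s: 14.95
position: [0.5626, 0.1447, 0.224]
tool_rot: [[0.999, 0.037, 0.0], [0.037, -0.999, -0.0], [0.0, 0.0, -1.0]]
ft_force: [0.6, -0.2, -1.0]
grip_width: 0.0854
```

Emit:
play_rows(targets="-0.001 -0.045 0.01 0 0;-0.001 -0.050 0.05 0 0;-0.001 -0.050 0.07 0 0;-0.001 -0.050 0.07 0 0")

```text
time_s: 15.35
position: [0.5588, 0.193, 0.1511]
tool_rot: [[0.999, 0.038, -0.006], [0.038, -0.999, -0.001], [-0.006, 0.001, -1.0]]
ft_force: [-0.7, -0.7, -0.2]
grip_width: 0.0851
```

```bash
python3 - <<'E'
from h import *
d=grab("wrist","w19");s=d["s"];print(s["position"],s["tool_rot"][:,0],s["ft_force"])
P=cloud(d);k=(P[...,2]>0.1185)&(P[...,2]<.126)&(d["range_z"]>0)&(abs(P[...,0]-.559)<.02)&(abs(P[...,1]-.193)<.04)
q=P[k];print(len(q),q.mean(0),q.min(0),q.max(0))
E
```

```text
[0.55882384 0.19303582 0.15109076] [ 0.99927667  0.03761431 -0.00559505] [-0.69615232 -0.74563711 -0.16569321]
1155 [0.55977332 0.19315704 0.12158005] [0.55378413 0.17303888 0.11850205] [0.56459982 0.21287853 0.12362458]
```

Emit:
play_rows(targets="0.0005 0 0.045 0 0;0.0005 0 0.063 0 0;0.0005 0 0.063 0 0.2;0.0005 0 0.063 0 0.6;0.0005 0 0.063 0 0.7", force=40)

```text
time_s: 15.9
position: [0.5619, 0.1928, 0.0927]
tool_rot: [[0.999, 0.037, 0.004], [0.037, -0.999, 0.001], [0.004, -0.0, -1.0]]
ft_force: [0.4, 1.0, 0.2]
grip_width: 0.0441
```

Emit:
play_rows(targets="0 0 0 0 0.8;0 0 0 0 0.8;0 0 0 0 0.8")

```text
time_s: 16.2
position: [0.5619, 0.1929, 0.0927]
tool_rot: [[0.999, 0.037, 0.004], [0.037, -0.999, 0.0], [0.004, -0.0, -1.0]]
ft_force: [0.0, -1.2, 7.6]
grip_width: 0.0389
```

Emit:
play_rows(targets="0 0 -0.005 0 0.8;0 0 -0.010 0 0.8;0 0 -0.012 0 0.8;0 0 -0.012 0 0.8")

```text
time_s: 16.6
position: [0.561, 0.1928, 0.103]
tool_rot: [[0.999, 0.037, 0.001], [0.037, -0.999, 0.0], [0.001, -0.0, -1.0]]
ft_force: [0.4, -0.4, -0.6]
grip_width: 0.039
```

```bash
python3 tilt.py w20
```

```text
[0.561  0.1928 0.103 ] [ 0.3917 -0.442  -0.5534] 0.03901034576545535
coupon px 2336 centre tool [ 0.0025 -0.0003  0.0412] normal tool [ 1.     -0.0025 -0.0001] rms 0.0002704317865013597 tilt 0.004312288012814018 yaw in tool -0.14446309606409188
 y extent [-0.0253  0.0246]
```

View pics/w20.png

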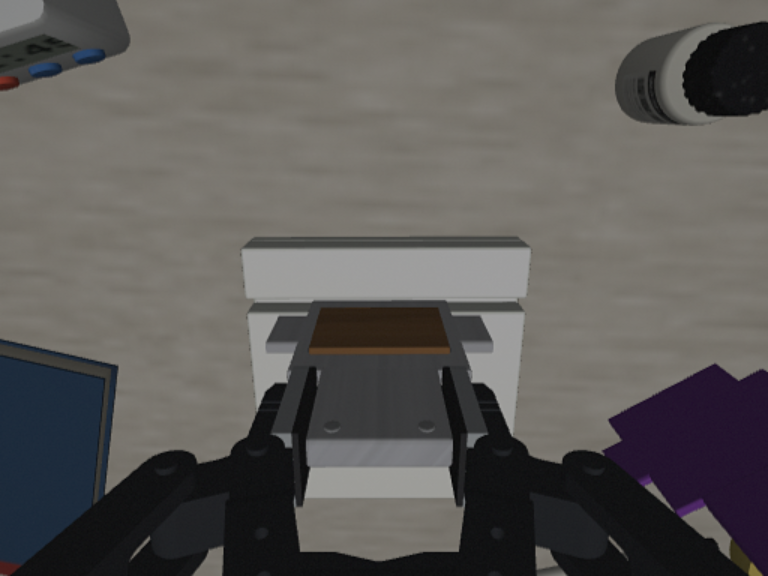

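Emit:
play_rows(targets="0 0 -0.0012 0 0.8;-0.0056 0 -0.0011 0 0.8;-0.0112 0 -0.0009 0 0.8;-0.0165 0 -0.0002 0 0.8;-0.0215 0 0.0005 0 0.8", force=30)

```text
time_s: 17.15
position: [0.5389, 0.192, 0.1021]
tool_rot: [[0.999, 0.037, 0.001], [0.037, -0.999, 0.0], [0.001, -0.0, -1.0]]
ft_force: [0.9, -0.6, -0.5]
grip_width: 0.0391
```

Emit:
play_rows(targets="-0.005 0 0.0011 0 0.8;-0.010 0 0.0024 0 0.8;-0.015 0 0.004 0 0.8;-0.020 0 0.0059 0 0.8;-0.025 0 0.0082 0 0.8")

```text
time_s: 17.65
position: [0.5139, 0.1911, 0.0936]
tool_rot: [[0.999, 0.037, 0.0], [0.037, -0.999, 0.0], [0.0, -0.0, -1.0]]
ft_force: [1.9, -0.2, 0.6]
grip_width: 0.0394
```

Emit:
play_rows(targets="-0.004 0 0.002 0 0.8;-0.004 0 0.002 0 0.8;-0.004 0 0.002 0 0.8")

```text
time_s: 17.95
position: [0.5099, 0.1909, 0.0916]
tool_rot: [[0.999, 0.037, -0.001], [0.037, -0.999, -0.0], [-0.001, 0.0, -1.0]]
ft_force: [0.8, 0.2, -0.2]
grip_width: 0.0392
```

```bash
python3 tilt.py w21
```

```text
[0.5099 0.1909 0.0916] [ 0.836   0.2258 -0.2315] 0.03919760878685919
coupon px 4815 centre tool [ 0.0353 -0.0003  0.0328] normal tool [ 0.8711 -0.0035 -0.4911] rms 0.00043880694000537207 tilt 29.413306014661654 yaw in tool -0.22968536891295857
 y extent [-0.0255  0.0248]
```

View pics/w21.png

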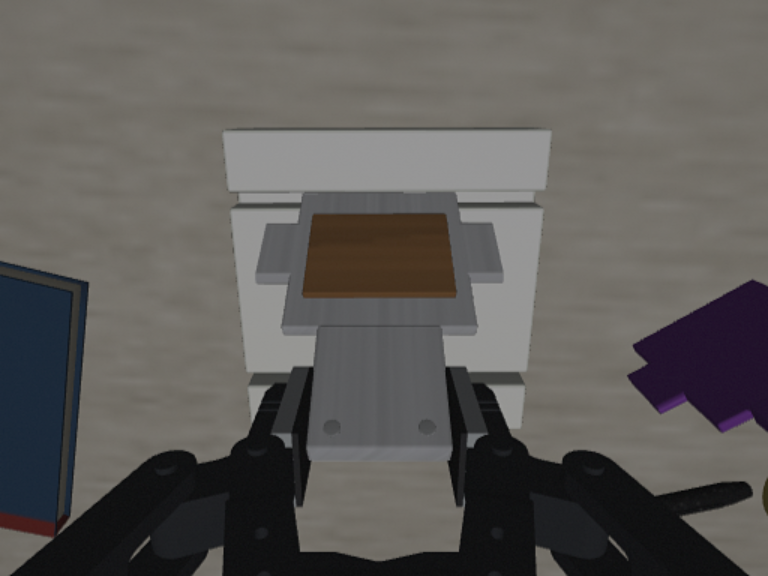

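Emit:
play_rows(targets="-0.0012 0 0.0005 0 0.8;-0.001 0 -0.04 0 0.8;-0.001 0 -0.085 0 0.8;-0.001 0 -0.13 0 0.8;-0.001 0 -0.15 0 0.8", force=50)

```text
time_s: 18.5
position: [0.5096, 0.1911, 0.2454]
tool_rot: [[0.999, 0.037, 0.004], [0.037, -0.999, 0.001], [0.004, -0.001, -1.0]]
ft_force: [0.2, -0.7, -1.4]
grip_width: 0.0391
```

Emit:
play_rows(targets="0.005 0.04 0 0.02 0.8;0.010 0.085 0 0.04 0.8;0.015 0.13 0 0.06 0.8;0.019 0.175 0 0.08 0.8;0.024 0.22 0 0.103 0.8")

```text
time_s: 19.0
position: [0.5407, -0.0296, 0.2412]
tool_rot: [[0.998, -0.067, -0.002], [-0.067, -0.998, 0.001], [-0.002, -0.001, -1.0]]
ft_force: [1.5, 1.0, -1.7]
grip_width: 0.0389
```

```bash
python3 - <<'E'
from h import *
s=status.observe();D=np.array([.574,-.2837,.205])-s["position"];print(s["position"],s["tool_rot"].T@D,s["tool_rot"][:,0],s["grip_width"])
E
```

```text
[ 0.54069225 -0.02961198  0.2412124 ] [0.05031625 0.25131128 0.0359497 ] [ 0.99775605 -0.06691736 -0.00221869] 0.03886012732569384
```

Emit:
play_rows(targets="0.01 0.045 0 0 0.8;0.02 0.09 0 0 0.8;0.03 0.135 0 0 0.8;0.04 0.18 0 0 0.8;0.05 0.225 0.01 0 0.8")

```text
time_s: 19.5
position: [0.5763, -0.2577, 0.2322]
tool_rot: [[0.998, -0.066, 0.0], [-0.066, -0.998, -0.0], [0.0, 0.0, -1.0]]
ft_force: [1.0, 0.1, -1.3]
grip_width: 0.039
```

Emit:
play_rows(targets="0 0.026 0.02 0 0.8;0 0.026 0.025 0 0.8;0 0.026 0.025 0 0.8;0 0.026 0.025 0 0.8")

```text
time_s: 19.9
position: [0.5748, -0.2807, 0.2073]
tool_rot: [[0.998, -0.065, 0.0], [-0.065, -0.998, 0.0], [0.0, -0.0, -1.0]]
ft_force: [-0.4, 1.1, -2.0]
grip_width: 0.0389
```

```bash
python3 tilt.py w22; python3 plan.py w22 nar.pkl 12,0,66 0.5,0,66|tail -4
```

```text
[ 0.5748 -0.2807  0.2073] [-0.3965  1.0594 -1.9867] 0.0388929576121192
coupon px 4773 centre tool [ 0.0354 -0.0003  0.0327] normal tool [ 0.8691 -0.0033 -0.4946] rms 0.0004410132220549095 tilt 29.644171214797773 yaw in tool -0.21592298359654102
 y extent [-0.0254  0.0248]
 panel in stand frame mm [ 34.6367   3.4797 100.8335] rot [0.0249 0.3751 0.2017]
12,0,66 shift tool [-0.0022  0.0035  0.0415] tcp [ 0.5724 -0.284   0.1658]
0.5,0,66 shift tool [-0.0121  0.0035  0.0472] tcp [ 0.5625 -0.2834  0.16  ]
 per mm: down-slot [0.5003 0.0004 0.8659] toward plate [-0.8659 -0.0002  0.5003]
```

View pics/w22.png

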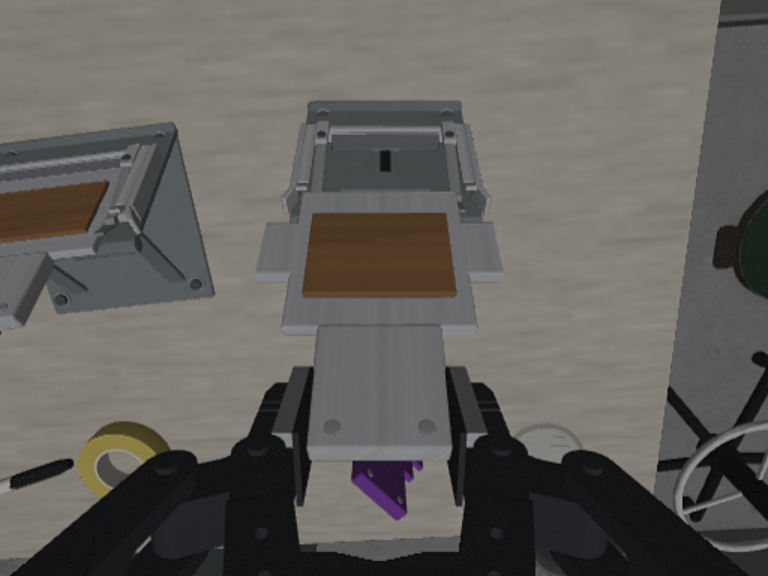

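Emit:
play_rows(targets="-0.002 0.0035 0.02 0 0.8;-0.0022 0.0035 0.04 0 0.8;-0.0022 0.0035 0.0415 0 0.8;-0.0022 0.0035 0.0415 0 0.8")

```text
time_s: 20.35
position: [0.5726, -0.2845, 0.1662]
tool_rot: [[0.998, -0.065, 0.001], [-0.065, -0.998, -0.0], [0.001, 0.0, -1.0]]
ft_force: [0.3, 0.1, -0.5]
grip_width: 0.0388
```

```bash
python3 tilt.py w23|head -1; python3 plan.py w23 nar.pkl 0.3,0,66|tail -4
```

```text
[ 0.5726 -0.2845  0.1662] [ 0.268   0.0997 -0.5224] 0.03877059226136122
 panel origin in tool [ 0.0501 -0.0003  0.0697]  plate bottom/top check
 panel in stand frame mm [12.4453 -0.5234 66.2518] rot [-0.0035  0.3366  0.1832]
0.3,0,66 shift tool [-0.0104 -0.0005  0.0063] tcp [ 0.5623 -0.2833  0.1599]
 per mm: down-slot [ 0.4998 -0.0001  0.8661] toward plate [-0.8661 -0.0005  0.4998]
```

View pics/w23.png

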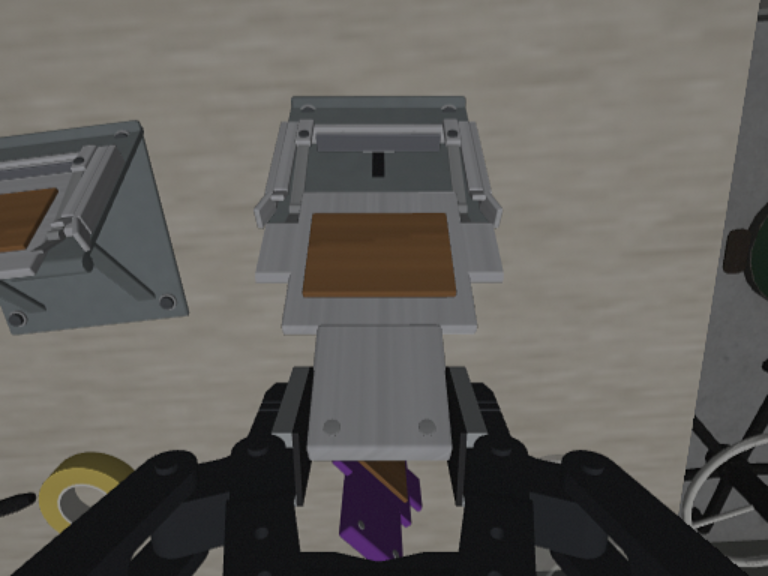

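Emit:
play_rows(targets="-0.004 -0.0004 0.0024 0 0.8;-0.008 -0.0004 0.0047 0 0.8;-0.0104 -0.0004 0.0062 0 0.8;-0.0108 -0.0004 0.0064 0 0.8")

```text
time_s: 20.8
position: [0.5615, -0.2841, 0.1592]
tool_rot: [[0.998, -0.066, 0.001], [-0.066, -0.998, -0.0], [0.001, 0.0, -1.0]]
ft_force: [2.3, 1.0, -0.9]
grip_width: 0.0391
```

Emit:
play_rows(targets="0.0015 0 0.0026 0 0.8;0.003 0 0.0052 0 0.8;0.0045 0 0.0078 0 0.8;0.006 0 0.0104 0 0.8;0.0075 0 0.013 0 0.8")

```text
time_s: 21.3
position: [0.5693, -0.2846, 0.1457]
tool_rot: [[0.998, -0.066, 0.0], [-0.066, -0.998, -0.0], [0.0, 0.0, -1.0]]
ft_force: [-0.7, -0.7, 4.4]
grip_width: 0.0388
```

```bash
python3 tilt.py w24|head -1; python3 plan.py w24 nar.pkl 0,0,66|tail -3
```

```text
[ 0.5693 -0.2846  0.1457] [-0.7477 -0.7075  4.4347] 0.03883849238117451
 panel in stand frame mm [-0.0344 -0.8659 50.1183] rot [-0.022  -0.0004  0.0574]
0,0,66 shift tool [-0.0079 -0.0009 -0.0138] tcp [ 0.5615 -0.2832  0.1594]
 per mm: down-slot [ 0.5    -0.0004  0.866 ] toward plate [-0.866   0.0005  0.5   ]
```

View pics/w24.png

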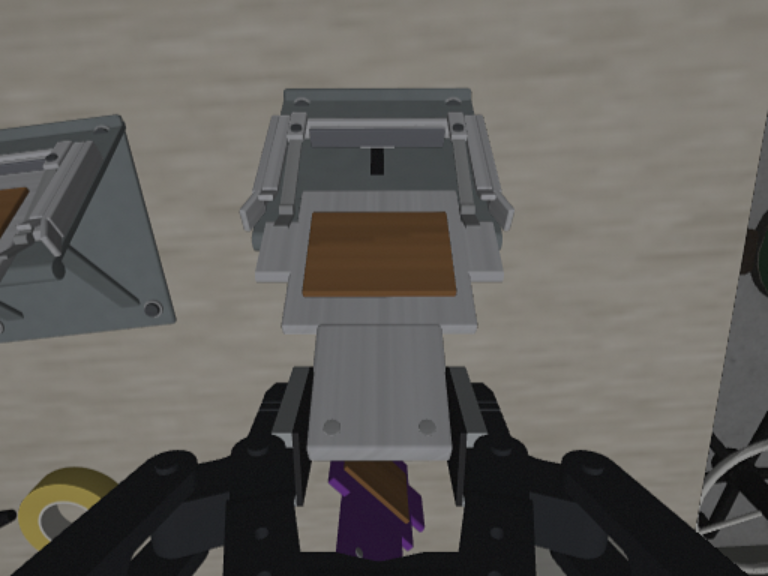

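Emit:
play_rows(targets="0.0012 -0.0007 0.0021 0 0.8;0.0024 -0.0007 0.0042 0 0.8;0.0036 -0.0007 0.0063 0 0.8;0.0048 -0.0007 0.0084 0 0.8;0.006 -0.0007 0.0105 0 0.8")

```text
time_s: 21.85
position: [0.575, -0.2844, 0.136]
tool_rot: [[0.998, -0.066, 0.0], [-0.066, -0.998, -0.001], [0.0, 0.001, -1.0]]
ft_force: [-0.2, -0.5, 6.1]
grip_width: 0.0391
```

```bash
python3 tilt.py w25|head -1; python3 plan.py w25 nar.pkl 0,0,66|tail -3
```

```text
[ 0.575  -0.2844  0.136 ] [-0.22   -0.5351  6.0807] 0.039116498933803374
 panel in stand frame mm [-0.0428 -0.3703 38.8927] rot [-0.0555  0.0041  0.0882]
0,0,66 shift tool [-0.0135 -0.0003 -0.0235] tcp [ 0.5615 -0.2831  0.1595]
 per mm: down-slot [ 0.5   -0.001  0.866] toward plate [-0.866   0.0004  0.5   ]
```

Stop is expected near 11–12 mm; continue to about 21.

Emit:
play_rows(targets="0.0012 0 0.0021 0 0.8;0.0024 0 0.0042 0 0.8;0.0036 0 0.0063 0 0.8;0.0048 0 0.0084 0 0.8;0.006 0 0.0105 0 0.8")

```text
time_s: 22.4
position: [0.5811, -0.2847, 0.1253]
tool_rot: [[0.998, -0.066, 0.001], [-0.066, -0.998, -0.001], [0.001, 0.001, -1.0]]
ft_force: [-1.2, -0.6, 6.1]
grip_width: 0.0391
```

Emit:
play_rows(targets="0.001 0 0.0017 0 0.8;0.002 0 0.0035 0 0.8;0.003 0 0.0052 0 0.8;0.003 0 0.0052 0 0.8")

```text
time_s: 22.8
position: [0.5843, -0.2849, 0.1197]
tool_rot: [[0.998, -0.066, 0.001], [-0.066, -0.998, -0.0], [0.001, 0.0, -1.0]]
ft_force: [1.8, -1.5, 1.1]
grip_width: 0.0384
```

```bash
python3 tilt.py w26|head -1; python3 plan.py w26 nar.pkl 0,0,66|tail -3
```

```text
[ 0.5843 -0.2849  0.1197] [ 1.8214 -1.531   1.108 ] 0.03836714441786534
 panel in stand frame mm [ 0.0522 -0.2595 20.023 ] rot [-0.0362 -0.0878  0.0857]
0,0,66 shift tool [-0.023  -0.0002 -0.0398] tcp [ 0.5614 -0.2832  0.1595]
 per mm: down-slot [ 0.4996 -0.0006  0.8663] toward plate [-0.8663  0.0004  0.4996]
```

View pics/w26.png

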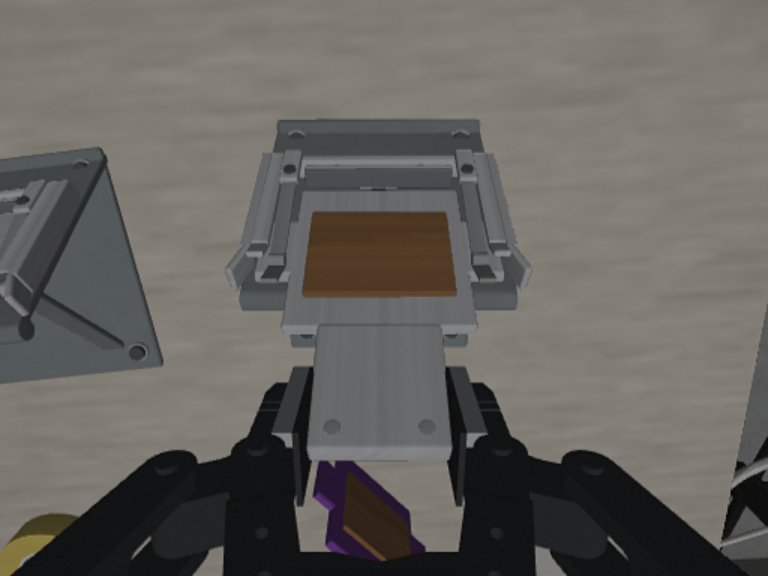

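Emit:
play_rows(targets="0.0005 0 0.0009 0 0.8;0.001 0 0.0017 0 0.8;0.0015 0 0.0026 0 0.8;0.002 0 0.0035 0 0.8;0.0025 0 0.0043 0 0.8")

```text
time_s: 23.35
position: [0.5867, -0.2851, 0.1156]
tool_rot: [[0.998, -0.066, 0.001], [-0.066, -0.998, -0.0], [0.001, 0.0, -1.0]]
ft_force: [1.1, -0.6, 3.4]
grip_width: 0.0387
```

Emit:
play_rows(targets="0.0005 0 0.0009 0 0.8;0.0005 0 0.0009 0 0.8")

```text
time_s: 23.55
position: [0.5875, -0.285, 0.1141]
tool_rot: [[0.998, -0.066, 0.001], [-0.066, -0.998, -0.0], [0.001, -0.0, -1.0]]
ft_force: [5.5, -1.1, -0.3]
grip_width: 0.039
```

Emit:
play_rows(targets="0.0005 0 0.0009 0 0.8;0.0005 0 0.0009 0 0.8")

```text
time_s: 23.75
position: [0.5879, -0.285, 0.1134]
tool_rot: [[0.998, -0.066, 0.001], [-0.066, -0.998, -0.0], [0.001, -0.0, -1.0]]
ft_force: [5.7, 0.1, 0.4]
grip_width: 0.0385
```

```bash
python3 tilt.py w27|head -1; python3 plan.py w27 nar.pkl 0,0,66|tail -3
```

```text
[ 0.5879 -0.285   0.1134] [5.7213 0.0664 0.4189] 0.038478405018337256
 panel in stand frame mm [ 0.0417 -0.0972 12.86  ] rot [-0.014  -0.1038  0.0296]
0,0,66 shift tool [-0.0266 -0.0001 -0.046 ] tcp [ 0.5613 -0.2832  0.1594]
 per mm: down-slot [ 0.4997 -0.0002  0.8662] toward plate [-0.8662  0.0005  0.4997]
```

Emit:
play_rows(targets="0.0004 0 0.0005 0 0.8;0.0004 0 0.0005 0 0.8")

```text
time_s: 24.0
position: [0.588, -0.285, 0.1132]
tool_rot: [[0.998, -0.066, 0.0], [-0.066, -0.998, -0.0], [0.0, 0.0, -1.0]]
ft_force: [3.5, -0.2, 4.0]
grip_width: 0.0389
```

Emit:
play_rows(targets="0.0004 0 0.0005 0 0.8;0.0004 0 0.0005 0 0.8")

```text
time_s: 24.2
position: [0.5882, -0.2851, 0.113]
tool_rot: [[0.998, -0.066, -0.0], [-0.066, -0.998, -0.0], [-0.0, 0.0, -1.0]]
ft_force: [2.0, 0.9, 5.7]
grip_width: 0.0391
```

Emit:
play_rows(targets="0.0003 0 0.0006 0 0.8;0.0003 0 0.0006 0 0.8;0.0003 0 0.0006 0 0.8")

```text
time_s: 24.5
position: [0.5883, -0.2851, 0.1127]
tool_rot: [[0.998, -0.066, -0.0], [-0.066, -0.998, -0.0], [-0.0, 0.0, -1.0]]
ft_force: [-0.0, 1.1, 8.0]
grip_width: 0.0386
```

Emit:
play_rows(targets="0.0003 0 0.0006 0 0.8;0.0003 0 0.0006 0 0.8;0.0003 0 0.0006 0 0.8")

```text
time_s: 24.8
position: [0.5884, -0.2851, 0.1126]
tool_rot: [[0.998, -0.066, -0.001], [-0.066, -0.998, -0.0], [-0.001, 0.0, -1.0]]
ft_force: [-1.9, 1.7, 11.1]
grip_width: 0.039
```

```bash
cat > clips.py <<'E'
from h import *
import sys
o,R=pickle.load(open(sys.argv[1],"rb"));off=int(sys.argv[2])
for t in sys.argv[3:]:
    d=load(t);Q=((cloud(d)-o)@R)*1000;ok=d["range_z"]>0
    for sgn in(1,-1):
        out=[]
        for z in range(40,80,3):
            k=ok&(abs(Q[...,2]-z)<1)&(abs(Q[...,1]*sgn-off)<3)&(Q[...,0]>-4)&(Q[...,0]<25);out.append(round(float(np.median(Q[...,0][k])),1) if k.sum()>2 else None)
        print(t,sgn,out)
E
python3 tilt.py w28|head -1; python3 plan.py w28 nar.pkl 0,0,66|grep stand; python3 clips.py nar.pkl 36 w2 w26 w28
python3 -c "
from h import *
crop(load('w28'),'pics/w28c.png',120,390,80,240,2.9)"
```

```text
[ 0.5884 -0.2851  0.1126] [-1.8837  1.7335 11.1429] 0.03904735847851205
 panel in stand frame mm [ 0.0971 -0.1212 11.9376] rot [-0.0356 -0.1257  0.0501]
w2 1 [4.8, 5.1, 4.4, 4.1, 3.7, 3.3, 3.1, 3.5, 1.5, 2.6, 3.7, -2.3, 6.5, None]
w2 -1 [5.4, 4.8, 4.5, 4.3, 3.9, 3.5, 3.1, 3.4, 1.8, 2.7, 3.5, -2.6, 6.4, None]
w26 1 [6.9, 6.7, 6.7, 6.6, 6.2, 5.9, 5.8, 6.7, 5.8, 0.0, -2.5, -2.2, 10.6, None]
w26 -1 [7.1, 6.8, 6.7, 6.5, 6.3, 6.1, 6.2, 6.7, 5.7, -0.0, -2.1, -2.4, 10.5, None]
w28 1 [5.1, 4.8, 4.6, 4.3, 3.9, 3.3, 3.0, 3.6, 1.9, 2.5, 2.4, 1.5, 6.3, None]
w28 -1 [5.3, 5.0, 4.6, 4.3, 3.9, 3.5, 3.0, 3.7, 1.8, 2.4, 3.3, 4.0, 6.4, None]
```

View pics/w28c.png

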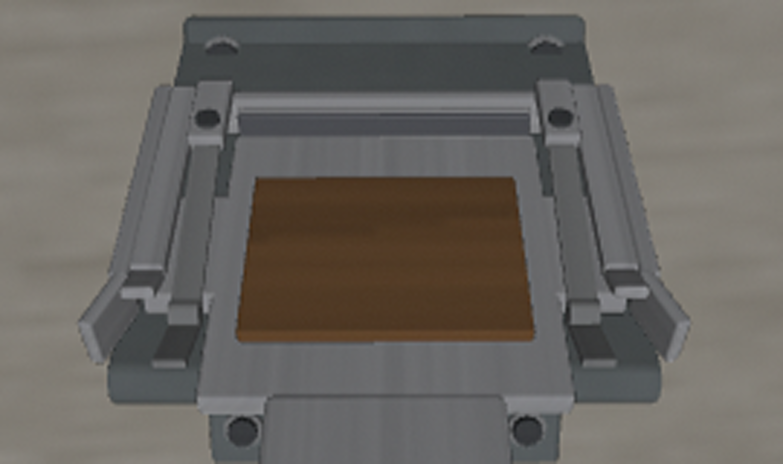

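Both clips snapped, 11–12 N on the stop. Relax and release.

Emit:
play_rows(targets="-0.0004 0 -0.0007 0 0.8;-0.0004 0 -0.0007 0 0.8;-0.0004 0 -0.0007 0 0.6;-0.0004 0 -0.0007 0 0.4;-0.0004 0 -0.0007 0 0.3")

```text
time_s: 25.35
position: [0.5877, -0.2849, 0.1112]
tool_rot: [[0.998, -0.066, -0.003], [-0.066, -0.998, 0.001], [-0.003, -0.001, -1.0]]
ft_force: [0.1, -1.0, 0.6]
grip_width: 0.06
```

Emit:
play_rows(targets="0 0 0 0 0.25;0 0 -0.01 0 0.25;0 0 -0.04 0 0.2;0 0 -0.08 0 0.1;0 0 -0.12 0 0")

```text
time_s: 25.85
position: [0.5881, -0.285, 0.2339]
tool_rot: [[0.998, -0.066, -0.001], [-0.066, -0.998, 0.0], [-0.001, -0.0, -1.0]]
ft_force: [1.0, -0.2, 0.3]
grip_width: 0.0852
```

Emit:
play_rows(targets="0.02 -0.045 0 0 0;0.03 -0.09 0 0 0;0.03 -0.10 0 0 0;0.03 -0.10 0 0 0;0.03 -0.10 0 0 0")

```text
time_s: 26.35
position: [0.6248, -0.1882, 0.2323]
tool_rot: [[0.998, -0.067, -0.0], [-0.067, -0.998, -0.001], [-0.0, 0.001, -1.0]]
ft_force: [-0.1, 0.4, 0.0]
grip_width: 0.0856
```

```bash
python3 - <<'E'
from h import *
d=grab("wrist","w29");print(d["s"]["time_s"],d["s"]["position"],d["s"]["ft_force"]);cv2.imwrite("pics/w29.png",cv2.resize(d["pixels"][:,:,::-1],None,fx=1.5,fy=1.5))
for nm in("nar.pkl","wida.pkl"):
    o,R=pickle.load(open(nm,"rb"));Q=((cloud(d)-o)@R)*1000;ok=d["range_z"]>0
    k=ok&(abs(Q[...,1])<24)&(Q[...,2]>30)&(Q[...,2]<66)&(Q[...,0]>2)&(Q[...,0]<9)
    print(nm,"coupon x",[np.median(Q[...,0][k&(abs(Q[...,2]-z)<2)]) for z in (34,45,58)])
t=grab("top","t29");cv2.imwrite("pics/t29.png",cv2.resize(t["pixels"][100:270,:400,::-1],None,fx=2,fy=2))
E
python3 clips.py nar.pkl 36 w29; python3 clips.py wida.pkl 46 w29
```

```text
26.35 [ 0.62475089 -0.18819442  0.2322789 ] [-0.1242685  0.3762743  0.0086957]
nar.pkl coupon x [np.float64(5.452042117225029), np.float64(5.378607086702793), np.float64(5.425364373846442)]
wida.pkl coupon x [np.float64(5.558661709139861), np.float64(5.501435907881973), np.float64(5.445863192281094)]
w29 1 [5.4, 4.9, 4.9, 4.1, 3.4, 3.0, 2.9, 3.7, 1.9, 1.8, -2.1, -3.0, 6.1, None]
w29 -1 [5.2, 5.6, 4.8, 4.2, 4.1, 3.9, 3.3, 3.7, 2.5, 2.5, -2.2, 4.5, 6.7, None]
w29 1 [5.2, 5.0, 4.3, 4.1, 3.7, 3.4, 3.7, 2.0, 1.4, 3.4, -1.6, 6.1, None, None]
w29 -1 [5.6, 4.6, 4.8, 4.1, 3.5, 2.9, 3.7, 3.0, 1.7, -1.7, -2.6, 6.1, None, None]
```

View pics/w29.png

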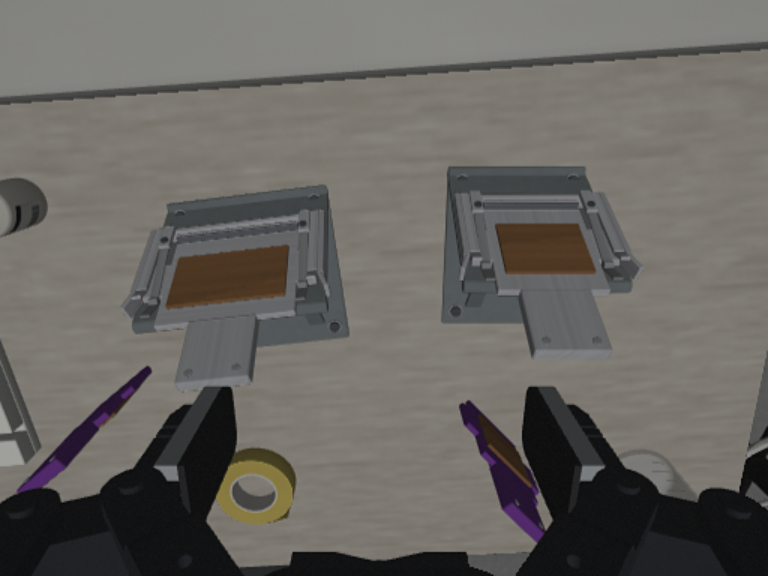

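View pics/t29.png

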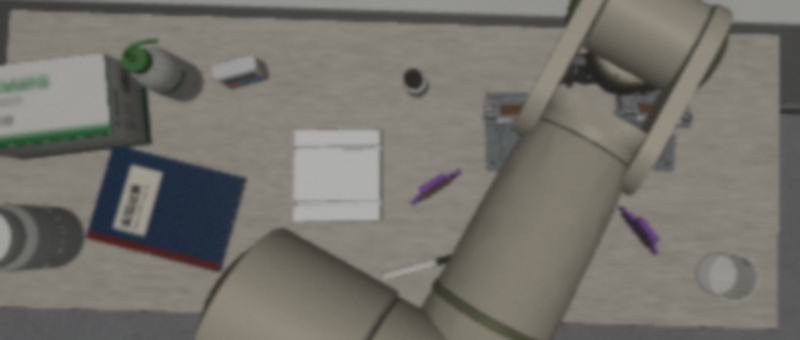

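Wide panel (left) and narrow panel (right) are both seated with the coupon outwards, flat on the plate with the clips closed. Block empty, and the other things look unmoved. Handing in.

```bash
python3 -c "
from rig import env;print(env.close_job())"
```

```text
the job is handed in; nothing more can be done
None
```

Both panels are loaded in the stands of their own width, wide first and then narrow. I handed the job in at about 26 s; the limit is 58 s.

**How:** the tool can only point straight down, so I held each panel by the side edges of its grip tab. I leaned it to about 30° in the fingers against the rim of its block groove. Then I laid it on the back plate and slid it down under the clips until it met the stop, pressing with about 11–12 N. The fingers did not go near the coupons.

**Last checks:**
- **Flatness:** both coupon faces measured 5.4–5.6 mm all over in the stand frame (5.5 mm nominal), so the panels lie flat with the coupons facing the window.
- **Clips:** while each panel was still held on its stop, both clips on that stand matched their empty-slot shape again, after standing 2–4 mm higher mid-slide. That means all four snapped over the ears. The final picture from farther away agreed, apart from a few scattered readings near the clip tips.
- **Stops:** the stops are at about +10 mm (wide) and +12 mm (narrow), within about 1 mm of what I measured beforehand.
- **Surroundings:** the arm is clear of everything. In the final pictures the purple look-alikes and the other things look unmoved; I judged this by eye, and the arm hid part of the bench in the top view.

I could not read the stop and clip joints directly, so seating is judged from force, position and depth images. One slip: I gripped the narrow panel about 6 mm higher on the tab than intended, which had no visible effect.

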